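Clear and flip open the stockroom parts bin

ROBOT

A 7-joint arm with a two-finger parallel gripper is mounted at the origin on the work surface. World frame = base frame: x ahead of the robot, y to its left, z up, the work surface at z = 0. Lengths are in mm, angles in rad, forces in N, time in s.
With the tool pointing down it reaches from about 400 to 875 mm from the base axis. Payload 4.4 kg.
Tool frame: the origin (TCP) lies between the finger pads; the fingertips stand 14 mm ahead of it and the grasp point (between the pads) lies 5 mm behind it; y points along the fingers, z is the direction in which the jaws open and shut, and the axes are right-handed (so a half turn about y gives the same grasp; the last joint's range is limited). The gripper opens to 85 mm and grips with 20 to 120 N. Pads are 22 mm wide; open, the fingers measure 114 mm over their backs; the gripper's body (76 mm by 85 mm) begins 54 mm behind the grasp point. The pads swing forward as they close: fully open they stand 13 mm farther back than shut.
Start: joints at [-1.338, 0.628, 0.038, 1.517, -0.027, 0.996, -0.02], TCP at [191.319, 621.22, 245.313] pointing down, gripper open.
Joint ranges: [-3.06, 3.06], [-0.37, 2.12], [-1.25, 1.32], [0.18, 2.47], [-1.1, 4.24], [0.23, 1.98], [-2.94, 2.94]. Speed limits (rad/s): [2.57, 2.57, 3.14, 3.14, 3.14, 3.14, 3.14].

INTERFACE

Orientations are given as [roll, pitch, yaw] about the fixed x, y, z axes, in that order (R = Rz(yaw) Ry(pitch) Rx(roll)).
In Python, from station import arm, vision gives the robot as it stands.
- The arm moves only by the tool play_rows, never from a script. Its argument "increments" is a list of rows, each a list of 7 numbers: the turn, a rotation vector about the tool's x, y, z in degrees, then the shift along the tool's x, y, z in m, then the closure, from -1 (fully open) to 1 (shut). A call has 1 to 5 rows; each row shifts and turns the commanded pose from where the row before left it, along the tool's axes as they then stand; what a row does not reach is not made up. A row lasts 1/10 s, in which the tool goes at most 50 mm and 8.59 degrees, less where a joint would pass 70% of its speed; a pose out of reach is approached as far as the arm can. A call with a gripper value outside its range is refused whole. The fingers move at their own pace and stop on an object; "squeeze" is the grip in N (left out, the last holds). Time passes only in rows, so rows that do not move let the fingers close. It gives the time, the measured TCP pose, the force and the opening at its end, in the units of the state.
- arm.observe(): the state, without advancing time (a new reading comes with each control period).
- vision.read_camera(name): name is "side" or "top" or "wrist"; returns a dict with "img" (384x512x3 uint8, blue, green, red), "range_z" (384x512 float32, mm along the optical axis (not along the pixel's ray), 0 where there is no reading), "fx", "fy", "cx", "cy" (pixels), "rvec" (rotation vector, rad) and "tvec" (3), from world to camera coordinates, as OpenCV has them. Camera axes: x right, y down, z forward; pixel columns grow to the right and rows downward; lengths in mm; the calibration is good to about 2 mm. A picture is of the moment at which its call begins.
- arm.hand_in(): hands the job in, once; it reports no verdict.
The state is a dict: "time_s": time; "q": joint angles; "joint_velocities": joint speeds; "joint_efforts": joint torques, N m; "ee_pos": TCP position; "tool_rot": TCP orientation; "contact_force": force on the tool from outside, world axes, zero at the start; "moment": the same for the moment, N m; "opening": opening from 0.0 (shut) to 1.0 (fully open).
Only numpy, scipy, OpenCV 4.12 (cv2) and the standard library are available. Lean on these libraries where they do the work, as an engineer would, in place of code of your own. Each camera call takes 0.05 s, during which the arm holds its last target.

TASK

A carton has been left on the lid of the flip-top bay of the larger grey parts cabinet. With the fingertips, push it sideways along the top until it lies wholly on the cabinet's fixed deck, clear of the lid, keeping it flat and never picking it up; then push the lid up by its front lip and over backwards until gravity holds it fully open. Leave the small lidded box shut and everything else where it stands.

Things in the scene. Friction and masses are not known exactly. Their poses are not given: they have to be found in the camera images.
- cabinet: larger grey steel parts cabinet, fixed: 120 (x) x 280 (y) x 95 mm. Origin: centre of its underside; x from its front (robot side) to its back, z up. y -140 to +11: open-topped bay under the hinged lid; y +12 to +136: fixed flat deck over two dummy drawers, whose pulls stand out 15 mm in front.
- deck (a point): centre of the deck's top, cabinet frame (0, 74, 94.5) mm, axes as the cabinet's: flat steel, 120 (x) x 124 (y) mm, 1 mm below the top of the shut lid beside it (gap 1 to 2 mm), so things slide across. A rim 4 mm thick stands 10 mm above the deck at its outer end, cabinet y = +136 to +140.
- lid (a joint): hinge angle of the cabinet's lid in rad: 0 shut, about 1.57 upright (the over-centre point), 1.95 fully open, leaning back on its stop. The hinge turns freely: the lid falls shut below about 1.57 and falls open above. 220 g, so about 1 to 2 N at the lip starts it. No latch.
- lid_hinge (a point): point on the lid's hinge line (runs along cabinet y), at the lid's underside, middle of its width: cabinet frame (60, -64.5, 90.5) mm. Axes turn with the lid and equal the cabinet's when it is shut; the lid reaches from here to -x.
- lid_lip (a point): middle of the front edge of the lid's pull lip, underside, 148 mm from the hinge line. The lid plate is 120 long, 149 wide, 5 thick, smooth above and below; the lip, a flat steel tongue 90 wide and 4 thick, goes on from its front for 28 mm, free underneath, underside level with the plate's, 90.5 mm above the table when shut.
- carton: closed cardboard carton with a paper band, lying on the lid: 100 (x) x 75 (y) x 45 high mm, 110 to 260 g. Origin: centre of its underside, 95.5 mm above the table at the start.
- small_box: the smaller grey lidded box, fixed: 110 x 110 x 72 mm high, with no deck. Origin: centre of its underside.
- small_lid (a joint): hinge angle of the small box's lid, rad, 0 shut; to stay shut.
- outlet_box: open square steel outlet box, 55 x 55 x 40, on the table; sizes in mm; bystander; origin in the centre of its underside
- tape_roll: black roll of tape, diameter 64, 20 high, lying on the small box's lid; sizes in mm; bystander; origin in the centre of its underside
- screw_jar: jar, diameter 54, 75 high, on the table in front of the cabinet's drawers; sizes in mm; bystander; origin in the centre of its underside
- driver: screwdriver lying on the table, 140 long; sizes in mm; bystander; origin in the centre of its underside; its handle lies towards its own -x
- coupling: upright metal pipe coupling, diameter 42, 50 high; sizes in mm; bystander; origin in the centre of its underside
- spare_carton: another cardboard carton, 90 x 70 x 60, on the table itself; sizes in mm; bystander; origin in the centre of its underside
- knockout: short upright steel cylinder, diameter 48, 30 high; sizes in mm; bystander; origin in the centre of its underside
Things that resemble listed ones, but are neither listed nor needed, are in the scene too. What is shaped like the small_box but purple is not meant. What is shaped like the carton but blue or purple is not meant.

How it is judged (in metres and radians):
On the way, in this order (a step that is already met when the one before it is completed fails the run):
1. the carton lies flat on the deck, clear of the lid, while the lid is still shut (y of carton in the frame of cabinet between 0.05 and 0.115 m and x of carton in the frame of cabinet between -0.05 and 0.05 m and z of carton in the frame of cabinet between 0.089 and 0.1 m and angle between carton's own z axis and vertical below 0.06 rad and value of joint lid below 0.1 rad and linear speed of carton below 0.03 m/s), for 0.2 s.
2. the lid has been flipped over centre to its open stop (value of joint lid above 1.85 rad), for 0.2 s.
At the end, for the whole second after the job is handed in: The lid leans open on its stop (over 1.85 rad) and is still; the carton rests flat (within 0.06 rad) on the fixed deck, its centre 50 to 115 mm from the cabinet's middle towards the deck end and within 50 mm of the deck's centre line; the small box is shut (value of joint lid above 1.85 rad and velocity of joint lid between -0.05 and 0.05 rad/s and y of carton in the frame of cabinet between 0.05 and 0.115 m and x of carton in the frame of cabinet between -0.05 and 0.05 m and z of carton in the frame of cabinet between 0.089 and 0.1 m and angle between carton's own z axis and vertical below 0.06 rad and linear speed of carton below 0.02 m/s and value of joint small_lid below 0.05 rad); the robot touches nothing.
It fails at once if the carton is lifted (more than 15 mm), dropped off the cabinet or tipped (more than 0.25 rad) (height (world z) of carton above 0.1105 m or height (world z) of carton below 0.085 m or angle between carton's own z axis and vertical above 0.25 rad).
It fails at once if the lid is raised while the carton is still on it (value of joint lid above 0.12 rad and y of carton in the frame of cabinet below 0.045 m).
It fails at once if the small box is opened (value of joint small_lid above 0.15 rad).
It fails at once if a bystander is moved more than 30 mm (distance of any of outlet_box, tape_roll, screw_jar, driver, coupling, spare_carton, knockout from where it was at the start of the episode above 0.03 m).
It also fails if it takes over 64 s, if anything falls off the work surface, if the arm or the gripper's body presses on something with over 40 N, if the wrist force passes 120 N, or if a joint passes its speed limit or range.

## Working session

There is one attempt and no reset: what is moved stays moved. The work goes in short steps, Python scripts to look and compute and a tool call to move; the robot and the scene stay as the last step left them, time stands still between calls to the robot, and variables do not carry over. Pictures are saved under pics/ and viewed, and the job is handed in when it is done.

Besides the shell and the picture viewer there is one more tool, called after "Emit:" by a JSON object that holds its "fn" and its "kwargs". play_rows: Moves the arm, as the interface text tells. Its arguments: {"type":"object","properties":{"increments":{"type":"array"},"squeeze":{"type":"number"}},"required":["increments"]}

```bash
mkdir -p pics; ls
cat > h.py <<'E'
from station import arm, vision
import numpy as np, cv2
def cam(n):
    d=vision.read_camera(n); np.savez('/tmp/%s.npz'%n,**d); return d
def load(n): return dict(np.load('/tmp/%s.npz'%n))
def pts(d):
    R=cv2.Rodrigues(np.array(d['rvec'],float))[0]; t=np.array(d['tvec'],float).reshape(3)
    z=d['range_z'].astype(float); h,w=z.shape; u,v=np.meshgrid(np.arange(w),np.arange(h))
    P=np.stack([(u-d['cx'])/d['fx']*z,(v-d['cy'])/d['fy']*z,z],-1)
    W=(P-t)@R; W[z==0]=np.nan; return W
E
python3 - <<'E'
from h import *
for n in ['top','side']:
    d=cam(n); cv2.imwrite('pics/%s0.png'%n,d['img'])
    print(n,d['fx'],d['cx'],d['rvec'],d['tvec'],(d['range_z']>0).mean())
print(arm.observe())
E
```

```text
pics
top 482.7864083980466 255.13648882907017 [ 2.18492784 -2.14541892  0.11188119] [  -9.33957234  536.0377799  1418.24763124] 0.9959869384765625
side 407.9090769062543 253.887007798855 [ 2.14277991 -0.94924535  0.39451515] [-355.22558036  321.28090982 1046.15625644] 0.9959615071614584
{'time_s': 0.1, 'q': array([-1.33781001,  0.62927844,  0.03847073,  1.51822896, -0.02701602,
        0.99633562, -0.02000531]), 'joint_velocities': array([-0.00079628, -0.0022213 ,  0.00021074, -0.00215212,  0.00167561,
        0.00033647, -0.00107574]), 'joint_efforts': array([ 3.36947531e-03, -5.64526355e+01,  1.23074893e+00, -1.93972778e+01,
        1.13560757e-02,  5.47212592e-03, -1.84947720e-05]), 'ee_pos': array([191.15854201, 620.70177377, 244.47792748]), 'tool_rot': array([-1.57252793e+00, -2.00957640e-05, -2.98820456e-01]), 'contact_force': array([-0.21077212,  0.04300457, -1.05062692]), 'moment': array([ 0.06344524,  0.04668136, -0.00234729]), 'opening': 1.0026287929713977}
```

View pics/top0.png

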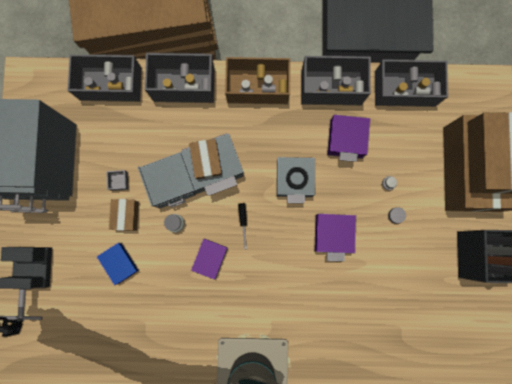

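View pics/side0.png

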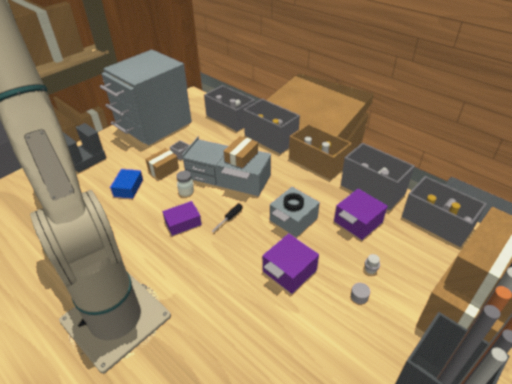

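The top view shows the cabinet at px (140–243, 135–205): deck left (~172,180), carton at (205,158) on the lid, and lip at (220,186). The jar is at (174,223) and the driver at (243,222). Next I'll measure these with the depth image.

Run:
```python
from h import *
d=load('top'); W=pts(d); im=d['img']
Z=W[...,2]
roi=np.zeros(Z.shape,bool); roi[125:215,130:255]=1
print('table z',np.nanmedian(Z[240:250,200:240]))
def rect(m,n):
    m=m.astype(np.uint8); k,l,s,c=cv2.connectedComponentsWithStats(m)
    i=1+np.argmax(s[1:,4]); mm=l==i
    P=W[mm][:,:2].astype(np.float32); r=cv2.minAreaRect(P)
    print(n,mm.sum(),'rect',r,'z',np.median(W[mm][:,2])); print(cv2.boxPoints(r).round(1).tolist()); return r
rect(roi&(Z>125)&(Z<155),'carton')
rect(roi&(Z>82)&(Z<106),'cabtop')
rect(roi&(Z>82),'cab+carton')
for n,(r0,r1,c0,c1),(z0,z1) in [('jar',(210,236,160,188),(55,90)),('spare',(195,235,105,140),(45,75)),('driver',(200,250,234,252),(8,40)),('small',(150,210,270,322),(60,82)),('outlet',(165,195,103,132),(25,50)),('lip',(175,200,200,240),(84,100)),('purple',(235,285,190,230),(20,80)),('tape',(160,195,280,315),(84,100))]:
    m=np.zeros(Z.shape,bool); m[r0:r1,c0:c1]=1; rect(m&(Z>z0)&(Z<z1),n)
big=cv2.resize(im[120:250,95:330],None,fx=3.4,fy=3.4,interpolation=cv2.INTER_CUBIC); cv2.imwrite('pics/top_zoom.png',big)
d=load('side'); big=cv2.resize(d['img'][125:245,130:330],None,fx=4,fy=4,interpolation=cv2.INTER_CUBIC); cv2.imwrite('pics/side_zoom.png',big)
```

```text
table z 4.8435393944754415
carton 968 rect ((615.9110717773438, 141.62132263183594), (101.04792785644531, 75.07925415039062), 10.996979713439941) z 139.3748839709503
[[559.2000122070312, 168.8000030517578], [573.5, 95.0999984741211], [672.7000122070312, 114.4000015258789], [658.2999877929688, 188.10000610351562]]
cabtop 3460 rect ((578.58740234375, 182.60743713378906), (152.3301544189453, 280.8733215332031), 21.689605712890625) z 93.84790904245983
[[455.8999938964844, 285.0], [559.7000122070312, 24.0], [701.2999877929688, 80.30000305175781], [597.5, 341.29998779296875]]
cab+carton 4474 rect ((578.58740234375, 182.60743713378906), (152.3301544189453, 280.8733215332031), 21.689605712890625) z 94.95038366929249
[[455.8999938964844, 285.0], [559.7000122070312, 24.0], [701.2999877929688, 80.30000305175781], [597.5, 341.29998779296875]]
jar 222 rect ((437.5274353027344, 237.55056762695312), (46.44145584106445, 46.3267707824707), 67.68990325927734) z 73.8632139957613
[[407.29998779296875, 224.89999389648438], [450.1000061035156, 207.3000030517578], [467.79998779296875, 250.1999969482422], [
[... 1319 characters left out ...]
3901729
[[513.0999755859375, 153.89999389648438], [532.4000244140625, 50.900001525878906], [581.2000122070312, 60.0], [561.9000244140625, 163.0]]
purple 903 rect ((334.24053955078125, 131.84786987304688), (75.45484161376953, 100.33807373046875), 69.97843170166016) z 43.76161337828907
[[274.20001220703125, 113.5999984741211], [368.5, 79.19999694824219], [394.29998779296875, 150.10000610351562], [300.0, 184.5]]
tape 240 rect ((571.856201171875, -120.05740356445312), (61.51289749145508, 62.68060302734375), 65.44749450683594) z 90.24387912594977
[[530.5999755859375, -135.0], [587.5999755859375, -161.10000610351562], [613.0999755859375, -105.0999984741211], [556.0999755859375, -79.0999984741211]]
```

```bash
sleep 0
```

```text
(no output)
```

View pics/top_zoom.png

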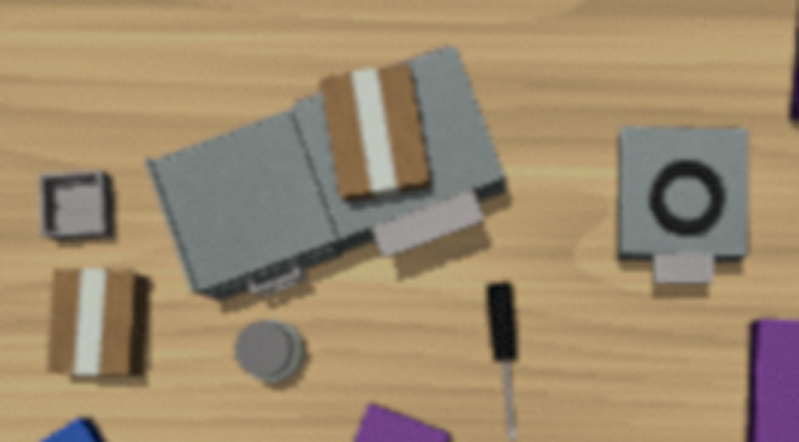

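View pics/side_zoom.png

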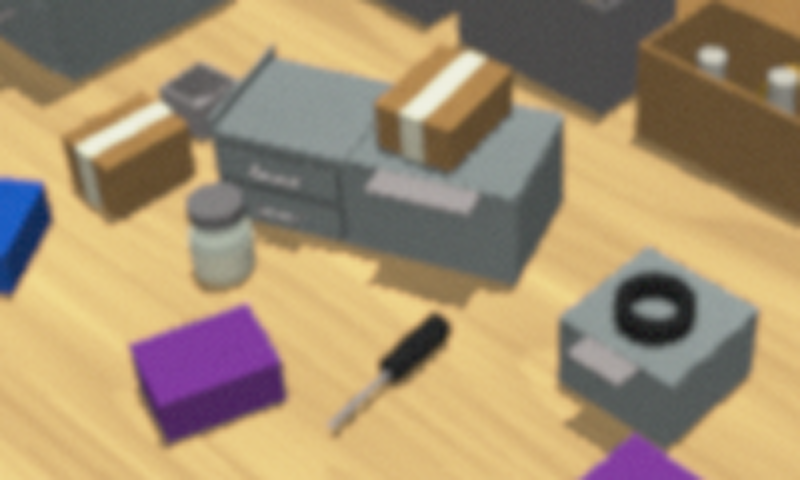

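Run:
```python
from h import *
# cabinet frame: yaw 21.69deg (short side = x). back edge corners from rect
r=np.radians(21.69); ex=np.array([np.cos(r),np.sin(r)]); ey=np.array([-np.sin(r),np.cos(r)])
b=np.array([[701.3,80.3],[597.5,341.3]]).mean(0); c=b-60*ex
print('cab origin',c)
for n,p in dict(carton=(615.9,141.6),jar=(437.5,237.6),driver=(432.8,33.1),hinge=b).items():
    q=np.array(p)-c; print(n,q@ex,q@ey)
d=load('top');W=pts(d)
Q=W[...,:2]-c; X=Q@ex;Y=Q@ey;Z=W[...,2]
m=(Z>60)&(X>-110)&(X<80)&(abs(Y)<160)
for lo,hi in [(-150,-100),(-100,-50),(-50,-30),(0,10),(20,60),(60,100),(100,134)]:
    k=m&(Y>lo)&(Y<hi)&(Z<106); print(lo,hi,'x',np.percentile(X[k],[.5,99.5]).round(1),'z',np.median(Z[k]).round(1))
k=m&(X>-55)&(X<55); print('y',np.percentile(Y[k],[.2,99.8]))
```

```text
cab origin [593.64817458 188.62492475]
carton 3.296644023470815 -51.91935497479736
jar -126.99199650563139 103.21745609555558
driver -206.93927095722313 -85.06630132329843
hinge 59.99999999999998 2.4868995751603507e-14
-150 -100 x [-89.2  59.2] z 94.5
-100 -50 x [-92.3  58.2] z 94.0
-50 -30 x [-92.1 -43.7] z 94.4
0 10 x [-64.8  56.8] z 93.9
20 60 x [-73.5  54.8] z 92.9
60 100 x [-107.7   54.6] z 92.7
100 134 x [-109.2   54.7] z 92.9
y [-139.76532327  138.90781642]
```

The zoom shows the drawers' side is the deck (left) with its rim at far left. The carton is turned about 11° relative to the cabinet and lies fully on the lid. I'll refine the cabinet yaw from its long edges.

```bash
cat >> h.py <<'E'
def rot(s): 
    from scipy.spatial.transform import Rotation as R
    return R.from_euler('xyz',s['tool_rot'])
E
python3 - <<'E'
from h import *
d=load('top');W=pts(d)
r=np.radians(21.69); c=np.array([593.6,188.6])
for it in range(4):
    ex=np.array([np.cos(r),np.sin(r)]); ey=np.array([-np.sin(r),np.cos(r)])
    Q=W[...,:2]-c; X=Q@ex;Y=Q@ey;Z=W[...,2]
    m=(Z>85)&(Z<108)&(X>-110)&(X<80)&(abs(Y)<160)
    bs=[];fs=[]; ls=[]
    for y in np.arange(-130,130,6):
        k=m&(Y>y)&(Y<y+6)
        bs.append((y+3,np.nanmax(X[k]))); 
        if y>15: fs.append((y+3,np.nanmin(X[k])))
        if -105<y<-25: ls.append((y+3,np.nanmin(X[k])))
    bs,fs,ls=map(np.array,(bs,fs,ls))
    fb=np.polyfit(*bs.T,1); fl=np.polyfit(*ls.T,1)
    print(np.degrees(r),fb,fl,np.std(bs[:,1]-np.polyval(fb,bs[:,0])))
    r-=fb[0]*.7
k=m&(abs(X)<55); print('y',np.nanmin(Y[k]),np.nanmax(Y[k]), c,ex,ey)
print('front deck',np.sort(fs[:,1]).round(1))
print('lip y', [np.nanmin(Y[m&(X<-70)&(Y<0)]), np.nanmax(Y[m&(X<-70)&(Y<5)])])
E
```

```text
21.69 [ 0.19841885 32.51221908] [ 7.53988896e-03 -9.11645948e+01] 40.2024477816049
13.732006146743272 [ 0.03695831 32.9766537 ] [ 1.63779706e-02 -8.07012501e+01] 40.65062836684828
12.249717355010361 [-1.63842938e-02  3.36733523e+01] [ 4.33988437e-02 -7.68362199e+01] 40.767312015952776
12.906842975575566 [-1.09347454e-02  3.56409570e+01] [ 2.92269140e-02 -7.88370705e+01] 39.5587103418234
y -147.22012632819403 145.5159553375699 [593.6 188.6] [0.97473452 0.22336653] [-0.22336653  0.97473452]
front deck [-86.  -85.  -84.2 -83.8 -83.  -81.5 -80.1 -80.1 -80.  -78.8 -77.4 -76.
 -73.5 -72.5 -72.4 -71.8 -71.7 -70.7 -69.2]
lip y [np.float64(-119.96868492427852), np.float64(-32.03714191422574)]
```

Run:
```python
from h import *
d=load('top');W=pts(d)
r=np.radians(21.69); c=np.array([593.6,188.6])
for it in range(4):
    ex=np.array([np.cos(r),np.sin(r)]); ey=np.array([-np.sin(r),np.cos(r)])
    Q=W[...,:2]-c; X=Q@ex;Y=Q@ey;Z=W[...,2]
    m=(Z>85)&(Z<108)&(X>-110)&(X<80)&(abs(Y)<160)
    bs=np.array([(y+3,np.nanmax(X[m&(Y>y)&(Y<y+6)])) for y in list(range(-132,-105,6))+list(range(20,126,6))])
    dk=np.array([(x+3,np.nanmin(Y[m&(X>x)&(X<x+6)])) for x in range(-50,50,6)])
    fb=np.polyfit(*bs.T,1); fd=np.polyfit(*dk.T,1)
    print(np.degrees(r),fb,fd,bs[:,1].round(1))
    r-=fb[0]
P=W[m&(Y>5)][:,:2]; 
k=m&(abs(X)<50); print('y',np.nanpercentile(Y[k],[.1,99.9]))
print('ex',ex,'front lip',[np.nanpercentile(X[m&(Y>y)&(Y<y+10)],1).round(1) for y in range(-100,-35,10)])
print('pulls', [np.nanpercentile(X[m&(Y>y)&(Y<y+8)],3).round(1) for y in range(15,130,8)])
c2=c+ex*(np.median(bs[:,1])-60); print('c',c2)
q=np.array([615.9,141.6])-c2; print('carton',q@ex,q@ey,'rel yaw',11-np.degrees(r))
for n,p in dict(jar=(437.5,237.6),driverhandle=(501.7,41)).items():
    q=np.array(p)-c2; print(n,q@ex,q@ey)
```

```text
21.69 [-2.04155641e-02  5.61406636e+01] [-2.95992134e-04 -1.39556076e+02] [58.1 59.3 58.6 58.9 59.5 53.7 55.4 55.4 54.3 54.2 55.2 53.5 54.7 54.7
 56.  54.4 53.5 54.7 54.3 54.1 55.6 54.5 53.5]
22.8597256577507 [2.66927053e-04 5.62836386e+01] [-2.17148725e-02 -1.39682434e+02] [56.7 55.5 56.2 57.3 57.9 53.6 56.  56.1 55.2 55.1 56.3 54.7 56.1 56.2
 57.6 56.1 56.2 56.6 56.4 56.3 57.8 56.9 57.9]
22.84443186416671 [1.90712959e-06 5.62834788e+01] [-2.14501006e-02 -1.39682351e+02] [56.8 55.5 56.2 57.3 58.  53.6 56.  56.1 55.2 55.1 56.3 54.7 56.1 56.1
 57.6 56.1 56.2 56.6 56.4 56.3 57.8 56.9 57.8]
22.8443225936905 [1.36259591e-08 5.62834777e+01] [-2.14482089e-02 -1.39682350e+02] [56.8 55.5 56.2 57.3 58.  53.6 56.  56.1 55.2 55.1 56.3 54.7 56.1 56.1
 57.6 56.1 56.2 56.6 56.4 56.3 57.8 56.9 57.8]
y [-140.50127825  140.17934607]
ex [0.9215631 0.3882286] front lip [np.float64(-93.7), np.float64(-93.2), np.float64(-93.3), np.float64(-93.0), np.float64(-92.7), np.float64(-92.5), np.float64(-92.2)]
pulls [np.float64(-62.1), np.float64(-62.2), np.float64(-59.8), np.float64(-62.6), np.float64(-61.1), np.float64(-59.9), np.float64(-59.8), np.float64(-61.7), np.float64(-62.0), np.float64(-60.3), np.float64(-59.7), np.float64(-60.0), np.float64(-60.2), np.float64(-60.1), np.float64(-60.6)]
c [590.12141266 187.13456905]
carton 6.078772915777417 -51.97096365718733 rel yaw -11.844321812980553
jar -121.0581390345506 105.75907666403535
driverhandle -138.21953073643422 -100.34450563101967
```

Emit:
{"fn": "play_rows", "kwargs": {"increments": [[0, 8.5, 0, 0, 0, 0, -0.2], [0, 8.5, 0, 0, 0, 0, -0.2], [0, 8.5, 0, 0, 0, 0, -0.2], [0, 8.5, 0, 0, 0, 0, -0.2], [0, 8.5, 0, 0, 0, 0, -0.2]]}}

```text
time_s: 0.6
ee_pos: [191.1, 620.9, 244.8]
tool_rot: [-1.572, -0.001, -1.047]
contact_force: [0.3, 0.1, -0.9]
opening: 0.6
```

Emit:
{"fn": "play_rows", "kwargs": {"increments": [[0, 8.5, 0, 0, 0, 0, -0.2], [0, 0, 0, 0, 0, 0, -0.2]]}}

```text
time_s: 0.8
ee_pos: [191.0, 621.0, 244.7]
tool_rot: [-1.571, -0.001, -1.189]
contact_force: [0.1, 0.5, -0.0]
opening: 0.596
```

```bash
cat >> h.py <<'E'
yaw=np.radians(21.8); C=np.array([592.5,188.0])
EX=np.array([np.cos(yaw),np.sin(yaw),0]); EY=np.array([-np.sin(yaw),np.cos(yaw),0])
def w(x,y,z): return np.array([*C,0])+x*EX+y*EY+np.array([0,0,z])
def cab(p): q=np.asarray(p)-np.array([*C,0]); return np.array([q@EX,q@EY,q[2]])
def stat(goal=None):
    s=arm.observe(); R=rot(s).as_matrix()
    print('t',s['time_s'],'cab',cab(s['ee_pos']).round(1),'q',s['q'].round(2),'F',s['contact_force'].round(1),'op',round(s['opening'],2))
    print('pointing(cab)',np.array([R[:,1]@EX,R[:,1]@EY,R[2,1]]).round(3),'jaw(cab)',np.array([R[:,2]@EX,R[:,2]@EY,R[2,2]]).round(3))
    if goal is not None: print('shift tool mm',(R.T@(w(*goal)-s['ee_pos'])).round(1))
E
python3 -c "
from h import *
stat((6,-128,245))"
```

```text
t 0.8 cab [-212.   551.1  244.7] q [-1.48  0.64  0.28  1.52 -0.2   1.   -0.76] F [ 0.1  0.5 -0. ] op 0.6
pointing(cab) [-0.    -0.001 -1.   ] jaw(cab) [ 1.     0.001 -0.   ]
shift tool mm [6.793e+02 5.000e-01 2.172e+02]
```

Emit:
{"fn": "play_rows", "kwargs": {"increments": [[0, 0, 0, 0.04, 0, 0.013, -0.2], [0, 0, 0, 0.04, 0, 0.013, -0.2], [0, 0, 0, 0.04, 0, 0.013, -0.2], [0, 0, 0, 0.04, 0, 0.013, -0.2], [0, 0, 0, 0.04, 0, 0.013, -0.2]]}}

```text
time_s: 1.3
ee_pos: [326.9, 458.4, 245.2]
tool_rot: [-1.571, -0.0, -1.185]
contact_force: [0.9, 1.2, -0.0]
opening: 0.598
```

Emit:
{"fn": "play_rows", "kwargs": {"increments": [[0, 0, 0, 0.04, 0, 0.013, -0.2], [0, 0, 0, 0.04, 0, 0.013, -0.2], [0, 0, 0, 0.04, 0, 0.013, -0.2], [0, 0, 0, 0.04, 0, 0.013, -0.2], [0, 0, 0, 0.04, 0, 0.013, -0.2]]}}

```text
time_s: 1.8
ee_pos: [461.8, 297.1, 245.3]
tool_rot: [-1.571, 0.0, -1.185]
contact_force: [0.8, 0.7, 0.5]
opening: 0.599
```

Emit:
{"fn": "play_rows", "kwargs": {"increments": [[0, 0, 0, 0.04, 0, 0.013, -0.2], [0, 0, 0, 0.04, 0, 0.013, -0.2], [0, 0, 0, 0.04, 0, 0.013, -0.2], [0, 0, 0, 0.04, 0, 0.013, -0.2], [0, 0, 0, 0.04, 0, 0.013, -0.2]]}}

```text
time_s: 2.3
ee_pos: [596.7, 135.7, 245.1]
tool_rot: [-1.571, 0.0, -1.185]
contact_force: [0.2, 1.0, 0.4]
opening: 0.6
```

Emit:
{"fn": "play_rows", "kwargs": {"increments": [[0, 0, 0, 0.04, 0, 0.013, -0.2], [0, 0, 0, 0.04, 0, 0.009, -0.2], [0, 0, 0, 0, 0, 0, -0.2]]}}

```text
time_s: 2.6
ee_pos: [648.8, 62.6, 245.1]
tool_rot: [-1.571, -0.006, -1.194]
contact_force: [0.2, -0.6, 0.3]
opening: 0.601
```

```bash
python3 -c "
from h import *
stat((6,-128,130))
d=cam('wrist'); cv2.imwrite('pics/wr1.png',d['img'])
d=cam('side'); cv2.imwrite('pics/s1.png',cv2.resize(d['img'][50:245,100:330],None,fx=3,fy=3))"
```

```text
t 2.6 cab [   5.6 -137.4  245.1] q [-0.31  0.65  0.29  1.52 -0.2   1.    0.41] F [ 0.2 -0.6  0.3] op 0.6
pointing(cab) [ 0.    -0.006 -1.   ] jaw(cab) [ 1.    -0.004  0.   ]
shift tool mm [-10.1 115.    0.3]
```

View pics/wr1.png

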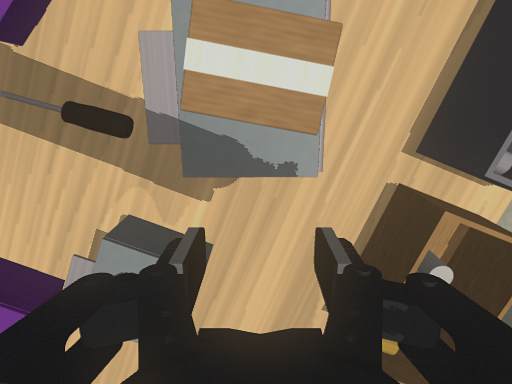

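View pics/s1.png

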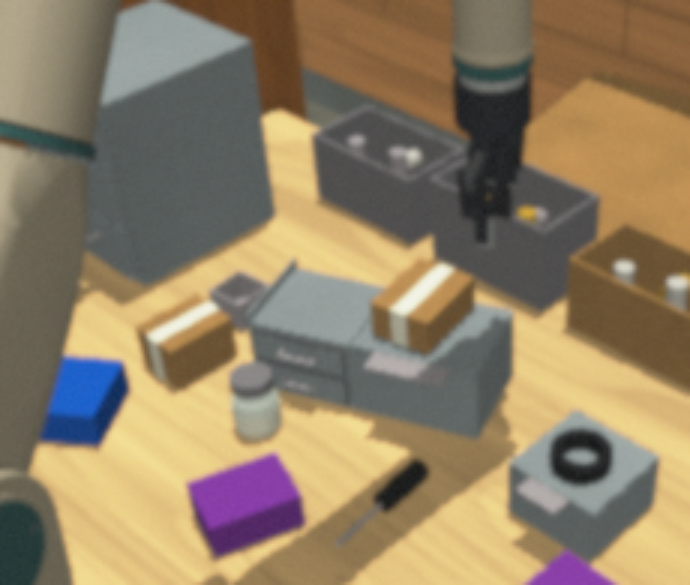

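The wrist view shows the open fingers beyond the lid's near end, with the carton ahead (180–340, 0–130) and the driver at left. The side view confirms the path is clear, so I'll descend.

Emit:
{"fn": "play_rows", "kwargs": {"increments": [[0, 0, 0, 0, 0.04, 0, -0.2], [0, 0, 0, 0, 0.04, 0, -0.2], [0, 0, 0, 0, 0.03, 0, -0.2], [0, 0, 0, 0, 0.015, 0, -0.2], [0, 0, 0, 0, 0, 0, -0.2]]}}

```text
time_s: 3.2
ee_pos: [644.2, 72.5, 118.3]
tool_rot: [-1.575, 0.002, -1.186]
contact_force: [-0.4, -0.0, -0.1]
opening: 0.599
```

```bash
python3 -c "
from h import *
stat((6,25,119))
d=cam('side'); cv2.imwrite('pics/s2.png',cv2.resize(d['img'][90:245,150:310],None,fx=4,fy=4))"
```

```text
t 3.2 cab [   5.1 -126.4  118.3] q [-0.29  0.79  0.24  1.63 -0.25  0.76  0.44] F [-0.4 -0.  -0.1] op 0.6
pointing(cab) [-0.004  0.002 -1.   ] jaw(cab) [ 1.     0.004 -0.004]
shift tool mm [-151.4   -0.4    1.6]
```

View pics/s2.png

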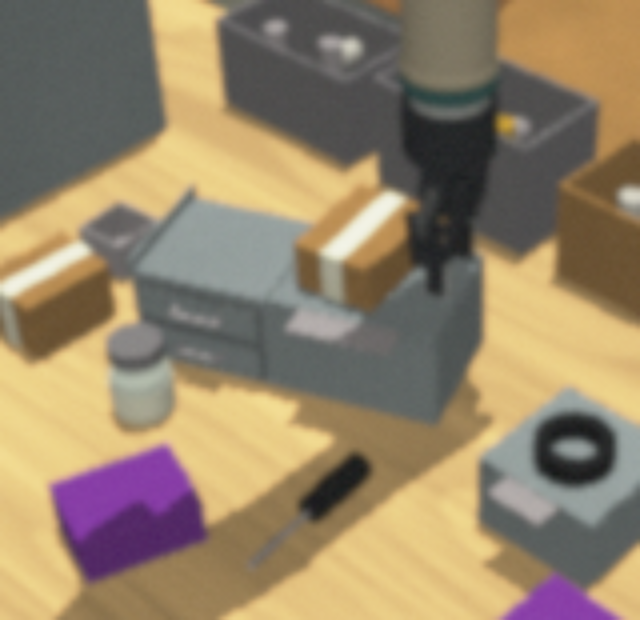

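Fingertips are beside the carton and just above the lid. Pushing now.

Emit:
{"fn": "play_rows", "kwargs": {"increments": [[0, 0, 0, -0.01, 0, 0, -0.2], [0, 0, 0, -0.008, 0, 0, -0.2], [0, 0, 0, -0.006, 0, 0, -0.2], [0, 0, 0, -0.006, 0, 0, -0.2], [0, 0, 0, -0.006, 0, 0, -0.2]]}}

```text
time_s: 3.75
ee_pos: [633.3, 104.6, 121.1]
tool_rot: [-1.569, -0.001, -1.189]
contact_force: [1.1, -1.7, 0.1]
opening: 0.601
```

Emit:
{"fn": "play_rows", "kwargs": {"increments": [[0, 0, 0, -0.006, 0, 0, -0.2], [0, 0, 0, -0.006, 0, 0, -0.2], [0, 0, 0, -0.006, 0, 0, -0.2], [0, 0, 0, -0.006, 0, 0, -0.2], [0, 0, 0, -0.006, 0, 0, -0.2]]}}

```text
time_s: 4.25
ee_pos: [621.3, 132.4, 120.3]
tool_rot: [-1.571, -0.0, -1.189]
contact_force: [1.0, -3.1, 2.5]
opening: 0.599
```

```bash
python3 -c "
from h import *
stat((6,25,119))
d=cam('side'); cv2.imwrite('pics/s3.png',cv2.resize(d['img'][90:245,150:310],None,fx=4,fy=4))"
```

```text
t 4.25 cab [  6.1 -62.3 120.3] q [-0.4   0.77  0.25  1.67 -0.26  0.73  0.35] F [ 1.  -3.1  2.5] op 0.6
pointing(cab) [-0. -0. -1.] jaw(cab) [ 1.     0.001 -0.   ]
shift tool mm [-87.3   1.3   0.1]
```

View pics/s3.png

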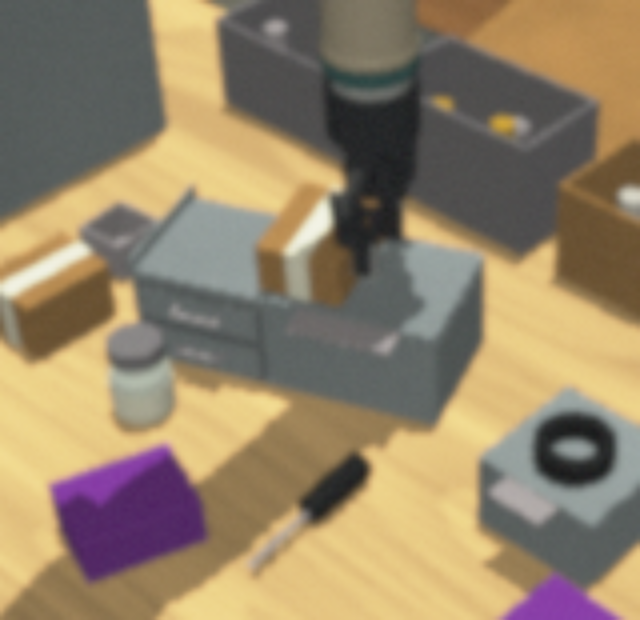

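```bash
cat >> h.py <<'E'
def carton():
    d=cam('top');W=pts(d); q=W-np.array([*C,0]); X=q@EX;Y=q@EY;Z=W[...,2]
    hsv=cv2.cvtColor(d['img'],cv2.COLOR_BGR2HSV)
    m=(Z>120)&(Z<158)&(abs(X)<90)&(abs(Y)<150)&~((hsv[...,2]<70))
    P=np.stack([X[m],Y[m]],-1).astype(np.float32); 
    A=np.c_[P,np.ones(len(P))]; s=np.linalg.lstsq(A,Z[m],rcond=None)[0]
    print('carton cab',m.sum(),cv2.minAreaRect(P),'z',np.median(Z[m]),'slope',s.round(3))
    cv2.imwrite('pics/t.png',cv2.resize(d['img'][120:225,125:260],None,fx=5,fy=5))
E
python3 -c "
from h import *
carton()"
```

```text
carton cab 13 ((-43.76188278198242, -42.072113037109375), (6.129730224609375, 15.96869945526123), 79.12078857421875) z 139.44612321581212 slope [-2.96000e-01 -9.60000e-02  1.21968e+02]
```

View pics/t.png

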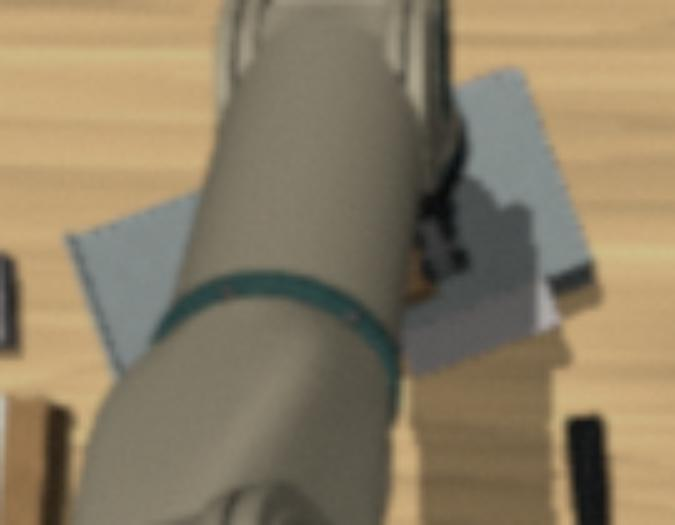

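The arm hides the carton from above, so I'll use the side and wrist depth instead.

```bash
cat >> h.py <<'E'
def carton2(n):
    d=cam(n);W=pts(d); q=W-np.array([*C,0]); X=q@EX;Y=q@EY;Z=W[...,2]
    hsv=cv2.cvtColor(d['img'],cv2.COLOR_BGR2HSV)
    m=(Z>98)&(Z<158)&(abs(X)<80)&(abs(Y)<150)&(hsv[...,2]>45)&(hsv[...,0]>5)&(hsv[...,0]<25)&(hsv[...,1]>60)
    t=m&(Z>130)
    print(n,m.sum(),t.sum(),'X',np.percentile(X[m],[1,99]).round(0),'Y',np.percentile(Y[m],[1,99]).round(0),'Z',np.percentile(Z[m],[1,50,99]).round(0))
    P=np.stack([X[t],Y[t],np.ones(t.sum())],-1)
    print(' top slope',np.linalg.lstsq(P,Z[t],rcond=None)[0].round(3),'rect',cv2.minAreaRect(P[:,:2].astype(np.float32)))
    cv2.imwrite('pics/w_%s.png'%n,d['img'])
E
python3 -c "
from h import *
carton2('side');carton2('wrist')"
```

```text
side 393 238 X [-54.  50.] Y [-70. 140.] Z [ 99. 137. 143.]
 top slope [2.10000e-02 2.20000e-02 1.39779e+02] rect ((-2.667285919189453, -21.596904754638672), (99.1067123413086, 104.34463500976562), 89.38394927978516)
wrist 47638 47623 X [-50.  47.] Y [-49.  25.] Z [139. 140. 142.]
 top slope [ 6.00000e-03 -6.00000e-03  1.40265e+02] rect ((5.503501892089844, -23.738372802734375), (115.41688537597656, 98.9425277709961), 0.3355328440666199)
```

View pics/w_wrist.png

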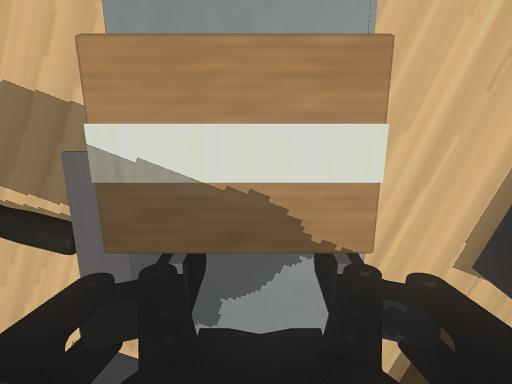

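The wrist view shows the carton squared up and flat (corners 77–393, 34–252), with its centre at cabinet y ≈ -12. It needs about 87 mm more.

Emit:
{"fn": "play_rows", "kwargs": {"increments": [[0, 0, 0, -0.006, 0, 0, -0.2], [0, 0, 0, -0.006, 0, 0, -0.2], [0, 0, 0, -0.006, 0, 0, -0.2], [0, 0, 0, -0.006, 0, 0, -0.2], [0, 0, 0, -0.006, 0, 0, -0.2]]}}

```text
time_s: 4.95
ee_pos: [610.3, 160.4, 120.5]
tool_rot: [-1.57, -0.0, -1.189]
contact_force: [0.7, -2.6, 1.7]
opening: 0.6
```

Emit:
{"fn": "play_rows", "kwargs": {"increments": [[0, 0, 0, -0.006, 0, 0, -0.2], [0, 0, 0, -0.006, 0, 0, -0.2], [0, 0, 0, -0.006, 0, 0, -0.2], [0, 0, 0, -0.006, 0, 0, -0.2], [0, 0, 0, -0.006, 0, 0, -0.2]]}}

```text
time_s: 5.45
ee_pos: [598.7, 188.7, 120.1]
tool_rot: [-1.571, 0.0, -1.189]
contact_force: [0.4, -0.9, -1.1]
opening: 0.597
```

Emit:
{"fn": "play_rows", "kwargs": {"increments": [[0, 0, 0, -0.006, 0, 0, -0.2], [0, 0, 0, -0.006, 0, 0, -0.2], [0, 0, 0, -0.005, 0, 0, -0.2], [0, 0, 0, -0.004, 0, 0, -0.2], [0, 0, 0, -0.003, 0, 0, -0.2]]}}

```text
time_s: 5.95
ee_pos: [590.0, 210.6, 120.3]
tool_rot: [-1.571, 0.0, -1.189]
contact_force: [-0.5, -1.0, -0.9]
opening: 0.603
```

```bash
python3 -c "
from h import *
stat((6,25,119));carton2('wrist')"
```

```text
t 5.95 cab [  6.1  21.9 120.3] q [-0.54  0.76  0.26  1.7  -0.27  0.72  0.24] F [-0.5 -1.  -0.9] op 0.6
pointing(cab) [-0.  0. -1.] jaw(cab) [ 1.     0.002 -0.   ]
shift tool mm [-3.1  1.3 -0.1]
wrist 46750 46718 X [-50.  47.] Y [ 34. 108.] Z [138. 139. 141.]
 top slope [ 5.0000e-03 -8.0000e-03  1.3992e+02] rect ((5.933502197265625, 68.29798889160156), (80.04714965820312, 115.54315185546875), 89.9332504272461)
```

View pics/w_wrist.png

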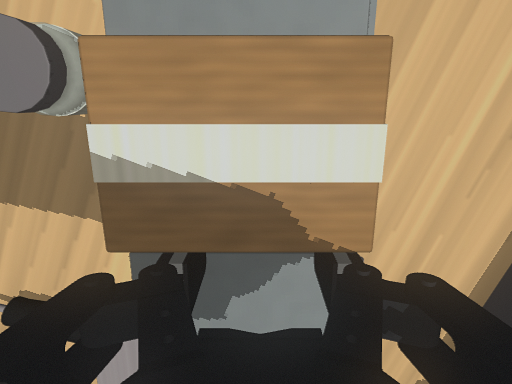

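The carton is flat, centred at y ≈ 71 (34–108), and clear of the lid. I'll back off and lift away.

Emit:
{"fn": "play_rows", "kwargs": {"increments": [[0, 0, 0, 0.01, 0, 0, -0.2], [0, 0, 0, 0.02, 0, 0, -0.2], [0, 0, 0, 0.02, -0.01, 0, -0.2], [0, 0, 0, 0.01, -0.03, 0, 0], [0, 0, 0, 0, -0.04, 0, 0.5]]}}

```text
time_s: 6.5
ee_pos: [612.3, 150.4, 199.7]
tool_rot: [-1.575, -0.001, -1.194]
contact_force: [0.3, 0.4, 1.1]
opening: 0.343
```

Emit:
{"fn": "play_rows", "kwargs": {"increments": [[0, 0, 0, 0.01, -0.04, -0.04, 1], [0, -8.5, 0, 0, 0, -0.04, 1], [0, -8.5, 0, 0, 0, -0.04, 1], [0, -8.5, 0, 0, 0, -0.03, 1], [0, -8.5, 0, 0, 0, -0.02, 1]]}}

```text
time_s: 7.0
ee_pos: [472.8, 62.9, 235.6]
tool_rot: [-1.571, 0.0, -0.591]
contact_force: [0.7, 0.9, 0.1]
opening: 0.001
```

Emit:
{"fn": "play_rows", "kwargs": {"increments": [[0, -8.5, 0, 0, 0, 0, 1], [0, -8.5, 0, 0, 0, 0, 1], [0, -8.5, 0, 0, 0, 0, 1], [0, -8.5, 0, 0, 0, 0, 1], [0, -8.5, 0, 0, 0, 0, 1]]}}

```text
time_s: 7.5
ee_pos: [475.2, 63.9, 235.4]
tool_rot: [-1.571, -0.001, 0.151]
contact_force: [0.4, -0.7, 0.1]
opening: 0.001
```

Emit:
{"fn": "play_rows", "kwargs": {"increments": [[0, -5, 0, 0, 0, 0, 1], [0, 0, 0, 0, 0, 0, 1]]}}

```text
time_s: 7.7
ee_pos: [475.2, 63.9, 235.3]
tool_rot: [-1.571, -0.0, 0.232]
contact_force: [-0.3, -0.2, -0.3]
opening: -0.002
```

```bash
python3 -c "
from h import *
stat((-130,-64.5,200));carton2('side');carton()"
```

```text
t 7.7 cab [-155.   -71.7  235.3] q [-0.13  0.4  -0.08  1.99  0.05  0.75  1.56] F [-0.3 -0.2 -0.3] op -0.0
pointing(cab) [ 0. -0. -1.] jaw(cab) [0.148 0.989 0.   ]
shift tool mm [23.7 35.4 10.8]
side 428 248 X [-54.  43.] Y [ 32. 141.] Z [ 98. 135. 143.]
 top slope [2.50000e-02 1.70000e-02 1.37582e+02] rect ((-5.562274932861328, 71.01581573486328), (78.3504409790039, 97.63450622558594), 89.23101043701172)
carton cab 994 ((-2.4799423217773438, 69.87364196777344), (75.73118591308594, 101.97423553466797), 89.57527160644531) z 138.4065453107059 slope [5.00000e-03 1.20000e-02 1.37355e+02]
```

View pics/t.png

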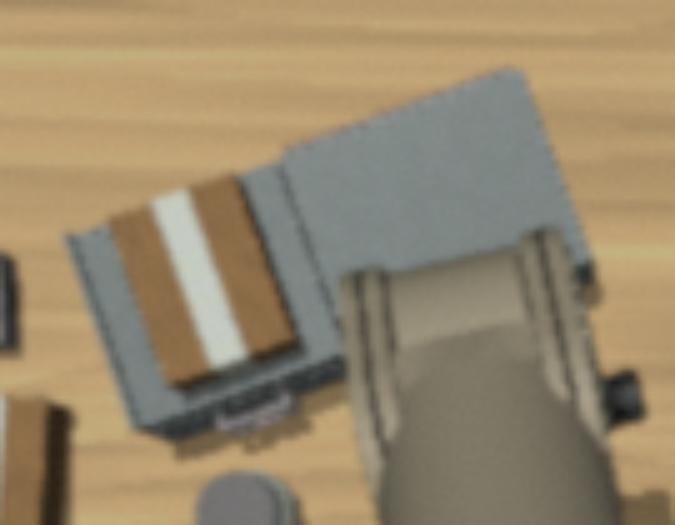

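The top view confirms the carton on the deck (centre ≈ (-2, 70) mm in the cabinet frame), with the lid free and shut. Next is the lip. Joint 6 limits the forward tilt, so I'll test which way the wrist can lean.

Emit:
{"fn": "play_rows", "kwargs": {"increments": [[0, -8.5, 0, 0, 0, 0, 1], [8.5, 0, 0, 0, 0, 0, 1], [8.5, 0, 0, 0, 0, 0, 1], [8.5, 0, 0, 0, 0, 0, 1], [0, 0, 0, 0, 0, 0, 1]]}}

```text
time_s: 8.3
ee_pos: [476.7, 58.4, 232.9]
tool_rot: [-1.125, 0.003, 0.368]
contact_force: [0.4, -0.9, -0.0]
opening: 0.002
```

```bash
python3 -c "
from h import *
stat((-130,-64.5,200))"
```

```text
t 8.3 cab [-155.7  -77.3  232.9] q [ 0.31  0.54 -0.33  1.88 -0.3   0.94  2.16] F [ 0.4 -0.9 -0. ] op 0.0
pointing(cab) [ 0.002  0.431 -0.902] jaw(cab) [0.012 0.902 0.431]
shift tool mm [25.6 35.3 -2.3]
```

Emit:
{"fn": "play_rows", "kwargs": {"increments": [[-8.5, 0, 0, 0, 0, 0, 1], [-8.5, 0, 0, 0, 0, 0, 1], [-8.5, 0, 0, 0, 0, 0, 1], [-8.5, 0, 0, 0, 0, 0, 1], [-8.5, 0, 0, 0, 0, 0, 1]]}}

```text
time_s: 8.8
ee_pos: [475.7, 65.7, 236.8]
tool_rot: [-1.873, -0.006, 0.382]
contact_force: [0.2, -0.3, -1.7]
opening: -0.001
```

Emit:
{"fn": "play_rows", "kwargs": {"increments": [[-8.5, 0, 0, 0, 0, 0, 1], [-8.5, 0, 0, 0, 0, 0, 1], [-8.5, 0, 0, 0, 0, 0, 1], [0, 0, 0, 0, 0, 0, 1]]}}

```text
time_s: 9.2
ee_pos: [473.7, 71.4, 232.7]
tool_rot: [-2.313, 0.003, 0.395]
contact_force: [-0.7, 0.6, -0.1]
opening: 0.005
```

```bash
python3 -c "
from h import *
stat((-130,-64.5,200))"
```

```text
t 9.2 cab [-153.6  -64.1  232.7] q [-0.88  0.57  0.29  2.09  0.78  0.87  0.72] F [-0.7  0.6 -0.1] op 0.0
pointing(cab) [ 0.008 -0.676 -0.737] jaw(cab) [-0.012  0.737 -0.676]
shift tool mm [23.7 24.5 21.5]
```

```bash
python3 -c "
from h import *
from scipy.spatial.transform import Rotation as R
s=arm.observe()
Rd=R.from_matrix(np.stack([EX,[0,0,-1.],EY],1)); th=np.radians(42.5)
def o(b): b=np.radians(b); return R.from_rotvec(th*(-np.cos(b)*EX-np.sin(b)*EY))*Rd
cur=rot(s); print(np.degrees((cur.inv()*o(0)).as_rotvec()).round(1))
for b in range(11,100,11):
    b=min(b,90); print(b,np.degrees((o(b-11).inv()*o(b)).as_rotvec()).round(1), 'pt',(o(b).as_matrix()[:,1]@np.stack([EX,EY,[0,0,1]],1)).round(2))
"
```

```text
[0.  0.7 0.4]
11 [ 0.7  2.9 -7.4] pt [ 0.13 -0.66 -0.74]
22 [ 2.1  2.9 -7.1] pt [ 0.25 -0.63 -0.74]
33 [ 3.4  2.9 -6.6] pt [ 0.37 -0.57 -0.74]
44 [ 4.6  2.9 -5.8] pt [ 0.47 -0.49 -0.74]
55 [ 5.6  2.9 -4.8] pt [ 0.55 -0.39 -0.74]
66 [ 6.5  2.9 -3.7] pt [ 0.62 -0.27 -0.74]
77 [ 7.   2.9 -2.4] pt [ 0.66 -0.15 -0.74]
88 [ 7.4  2.9 -1. ] pt [ 0.68 -0.02 -0.74]
90 [ 7.4  2.9 -0.7] pt [ 0.68 -0.   -0.74]
```

```bash
python3 -c "
from h import *
stat((-80,-75,290))"
```

```text
t 9.2 cab [-153.6  -64.1  232.7] q [-0.88  0.57  0.29  2.09  0.78  0.87  0.72] F [-0.7  0.6 -0.1] op 0.0
pointing(cab) [ 0.008 -0.676 -0.737] jaw(cab) [-0.012  0.737 -0.676]
shift tool mm [ 73.3 -34.3 -47.6]
```

Emit:
{"fn": "play_rows", "kwargs": {"increments": [[0, 0, 0, 0.025, -0.012, -0.016, 1], [0, 0, 0, 0.025, -0.012, -0.016, 1], [0, 0, 0, 0.024, -0.011, -0.016, 1], [0.7, 2.9, -7.4, 0, 0, 0, 1], [2.1, 2.9, -7.1, 0, 0, 0, 1]]}}

```text
time_s: 9.7
ee_pos: [550.0, 81.7, 294.9]
tool_rot: [-2.27, -0.266, 0.474]
contact_force: [0.8, -0.8, 1.0]
opening: -0.0
```

Emit:
{"fn": "play_rows", "kwargs": {"increments": [[3.4, 2.9, -6.6, 0, 0, 0, 1], [4.6, 2.9, -5.8, 0, 0, 0, 1], [0, 0, 0, 0, 0, 0, 1]]}}

```text
time_s: 10.0
ee_pos: [548.4, 75.8, 295.8]
tool_rot: [-2.175, -0.471, 0.523]
contact_force: [0.3, -1.0, 0.1]
opening: -0.005
```

```bash
python3 -c "
from h import *
stat((-80,-75,290))"
```

```text
t 10.0 cab [-82.6 -87.8 295.8] q [-0.91  0.37  0.48  2.25  1.37  0.44  0.21] F [ 0.3 -1.   0.1] op -0.0
pointing(cab) [ 0.45  -0.51  -0.733] jaw(cab) [ 0.139  0.851 -0.507]
shift tool mm [ 1.3 -1.1 14.2]
```

Emit:
{"fn": "play_rows", "kwargs": {"increments": [[5.6, 2.9, -4.8, 0, 0, 0, 1], [6.5, 2.9, -3.7, 0, 0, 0, 1], [0, 0, 0, 0, 0, 0, 1]]}}

```text
time_s: 10.3
ee_pos: [558.7, 76.9, 299.6]
tool_rot: [-2.078, -0.585, 0.53]
contact_force: [0.7, -0.5, 0.0]
opening: 0.002
```

```bash
python3 -c "
from h import *
stat((-80,-75,290))"
```

```text
t 10.3 cab [-72.7 -90.6 299.6] q [-0.8   0.32  0.44  2.31  1.8   0.32 -0.19] F [ 0.7 -0.5  0. ] op 0.0
pointing(cab) [ 0.55  -0.409 -0.729] jaw(cab) [ 0.135  0.904 -0.405]
shift tool mm [-9.4 -3.4 17. ]
```

Emit:
{"fn": "play_rows", "kwargs": {"increments": [[7.0, 2.9, -2.4, 0, 0, 0, 1], [0, 0, 0, 0, 0, 0, 1], [7.4, 2.9, -1.0, 0, 0, 0, 1], [0, 0, 0, 0, 0, 0, 1]]}}

```text
time_s: 10.7
ee_pos: [560.6, 77.1, 292.2]
tool_rot: [-1.93, -0.627, 0.487]
contact_force: [-0.3, -0.8, 0.4]
opening: 0.003
```

```bash
python3 -c "
from h import *
stat((-80,-75,290))"
```

```text
t 10.7 cab [-70.8 -91.1 292.2] q [-0.46  0.28  0.14  2.32  2.03  0.26 -0.36] F [-0.3 -0.8  0.4] op 0.0
pointing(cab) [ 0.583 -0.291 -0.758] jaw(cab) [ 0.106  0.953 -0.285]
shift tool mm [-7.3 -8.4 15. ]
```

```bash
cat > fk.py <<'E'
import numpy as np
from scipy.spatial.transform import Rotation as R
def fk(q,p,sg):
    d1,L1,L2,L3=p
    T=np.eye(3); x=np.array([0,0,d1])
    T=R.from_euler('z',sg[0]*q[0]).as_matrix()@R.from_euler('y',q[1]).as_matrix()@R.from_euler('z',sg[1]*q[2]).as_matrix()
    x=x+T@[0,0,L1]
    T=T@R.from_euler('y',q[3]).as_matrix()@R.from_euler('z',sg[2]*q[4]).as_matrix(); x=x+T@[0,0,L2]
    T=T@R.from_euler('y',q[5]).as_matrix()@R.from_euler('z',sg[3]*q[6]).as_matrix(); x=x+T@[0,0,L3]
    return x,T
E
cat > fit.py <<'E'
from fk import *; import itertools
from scipy.optimize import least_squares
D=[([-1.338,.628,.038,1.517,-.027,.996,-.02],[191.3,621.2,245.3],[-1.5725,0,-.2988]),
([-1.48,.64,.28,1.52,-.2,1.0,-.76],[191,621,244.7],[-1.571,-.001,-1.189]),
([-.88,.57,.29,2.09,.78,.87,.72],[473.7,71.4,232.7],[-2.313,.003,.395]),
([-.91,.37,.48,2.25,1.37,.44,.21],[548.4,75.8,295.8],[-2.175,-.471,.523]),
([.31,.54,-.33,1.88,-.3,.94,2.16],[476.7,58.4,232.9],[-1.125,.003,.368]),
([-.46,.28,.14,2.32,2.03,.26,-.36],[560.6,77.1,292.2],[-1.93,-.627,.487])]
best=None
for sg in itertools.product([1,-1],repeat=4):
    f=lambda p: np.concatenate([fk(q,p,sg)[0]-x for q,x,_ in D])
    r=least_squares(f,[330,500,400,320])
    if best is None or r.cost<best[0]: best=(r.cost,sg,r.x,r.fun)
print(best[0],best[1],best[2].round(1)); print(best[3].round(0).reshape(-1,3))
for q,x,o in D:
    T=fk(q,best[2],best[1])[1]; print((T.T@R.from_euler('xyz',o).as_matrix()).round(2).tolist())
E
python3 fit.py
```

```text
1919.669573337652 (-1, -1, -1, 1) [372.2 541.8 393.6 350.1]
[[-27.   7.   2.]
 [-25.   8.   2.]
 [-14.   3.  -2.]
 [ -3.  13.  -3.]
 [  2.  38.   3.]
 [ -2.  23.  -1.]]
[[0.04, 0.0, -1.0], [-1.0, -0.0, -0.04], [-0.0, 1.0, 0.0]]
[[1.0, 0.01, -0.05], [-0.05, 0.0, -1.0], [-0.01, 1.0, 0.0]]
[[-0.99, -0.0, -0.13], [-0.13, 0.0, 0.99], [-0.0, 1.0, -0.0]]
[[-0.4, -0.0, -0.92], [-0.92, 0.0, 0.4], [0.0, 1.0, -0.01]]
[[0.92, 0.0, 0.39], [0.39, -0.0, -0.92], [-0.0, 1.0, -0.0]]
[[0.66, -0.0, -0.75], [-0.75, -0.0, -0.66], [-0.0, 1.0, -0.0]]
```

```bash
cat > fk.py <<'E'
import numpy as np
from scipy.spatial.transform import Rotation as R
def E(a,t): return R.from_euler(a,t).as_matrix()
P=None
def fk(q,p,sg=(-1,-1,-1,-1)):
    d1,L1,L2,L3,o1,o2,o3=p[:7]
    x=np.array([0,0,d1])
    T=E('z',-q[0])@E('y',q[1])@E('z',-q[2]); x=x+T@[0,o1,L1]
    T=T@E('y',q[3])@E('z',-q[4]); x=x+T@[0,o2,L2]
    T=T@E('y',q[5])@E('z',-q[6]); x=x+T@[0,0,L3]
    return x,T@np.array([[0,0,1],[1,0,0],[0,1,0.]])
E
cat > fit.py <<'E'
from fk import *
from scipy.optimize import least_squares
exec(open('fit_d.py').read())
f=lambda p: np.concatenate([fk(q,p)[0]-x for q,x,_ in D])
r=least_squares(f,[330,500,400,320,0,0,0]); print(r.cost,r.x.round(1)); print(r.fun.round(0).reshape(-1,3))
for q,x,o in D: print((fk(q,r.x)[1].T@R.from_euler('xyz',o).as_matrix()).round(2).tolist())
E
cat > fit_d.py <<'E'
D=[([-1.338,.628,.038,1.517,-.027,.996,-.02],[191.3,621.2,245.3],[-1.5725,0,-.2988]),
([-1.48,.64,.28,1.52,-.2,1.0,-.76],[191,621,244.7],[-1.571,-.001,-1.189]),
([-.88,.57,.29,2.09,.78,.87,.72],[473.7,71.4,232.7],[-2.313,.003,.395]),
([-.91,.37,.48,2.25,1.37,.44,.21],[548.4,75.8,295.8],[-2.175,-.471,.523]),
([.31,.54,-.33,1.88,-.3,.94,2.16],[476.7,58.4,232.9],[-1.125,.003,.368]),
([-.46,.28,.14,2.32,2.03,.26,-.36],[560.6,77.1,292.2],[-1.93,-.627,.487])]
E
python3 fit.py
```

```text
36.41570190204049 [331.  561.9 380.1 336.2 -25.7  -2.7   0. ]
[[-0. -0. -2.]
 [-2.  1.  3.]
 [ 0. -4.  0.]
 [-1. -0.  2.]
 [ 3. -0. -4.]
 [-3.  2.  1.]]
[[-1.0, -0.0, -0.0], [-0.0, 1.0, 0.0], [0.0, 0.0, -1.0]]
[[-1.0, -0.01, -0.0], [-0.01, 1.0, 0.0], [0.0, 0.0, -1.0]]
[[-1.0, -0.0, -0.0], [-0.0, 1.0, -0.0], [0.0, -0.0, -1.0]]
[[-1.0, 0.0, -0.01], [0.0, 1.0, -0.01], [0.01, -0.01, -1.0]]
[[-1.0, -0.0, -0.01], [-0.0, 1.0, -0.0], [0.01, -0.0, -1.0]]
[[-1.0, -0.0, -0.0], [-0.0, 1.0, -0.0], [0.0, -0.0, -1.0]]
```

```bash
cat > ik.py <<'E'
from fk import *; from h import *
from scipy.optimize import least_squares
Pm=np.array([331,561.9,380.1,336.2,-25.7,-2.7,0])
lo=np.array([-3.06,-.37,-1.25,.18,-1.1,.23,-2.94]); hi=np.array([3.06,2.12,1.32,2.47,4.24,1.98,2.94])
S=np.diag([-1,1,-1.])
def ori(th,yawoff=0,az=0):
    # pointing tilt th from down toward cab azimuth az(no twist), jaw ey
    Rd=R.from_matrix(np.stack([EX,[0,0,-1.],EY],1)); a=np.radians(az)
    n=np.cos(a)*(-EY)+np.sin(a)*EX
    return (R.from_rotvec(np.radians(th)*n)*R.from_euler('z',np.radians(yawoff))*Rd).as_matrix()
def ik(x,O,q0,reg=0.02):
    mid=(lo+hi)/2; m=0.04
    def f(q):
        p,T=fk(q,Pm); T=T@S
        e=R.from_matrix(T.T@O).as_rotvec()
        return np.concatenate([(p-x)/100,e*3,reg*(q-q0)])
    r=least_squares(f,np.clip(q0,lo+.05,hi-.05),bounds=(lo+m,hi-m)); p,T=fk(r.x,Pm)
    return r.x,np.linalg.norm(p-x),np.degrees(np.linalg.norm(R.from_matrix((T@S).T@O).as_rotvec()))
def tcp(phi,th,y=-64.5,fr=11,s=2):
    ph=np.radians(phi);t=np.radians(th); n=np.array([np.cos(t),0,np.sin(t)]); d=np.array([np.sin(t),0,-np.cos(t)])
    e=np.array([60-148*np.cos(ph),y,90.5+148*np.sin(ph)])
    return w(*(e-fr*n-s*d))
E
python3 - <<'E'
from ik import *
for fam,q0 in [('flip',np.array([-.2,.5,0,2.3,3.0,.5,-1.2])),('norm',np.array([-.2,.6,0,2.,0,.5,1.5]))]:
  for phi in (0,30,60,95):
    for th in (5,10,15,20,30,40,50,60):
      best=min((ik(tcp(phi,th),ori(th),q0+np.array([a,0,b,0,c,0,-c]),.01) for a in(0,) for b in(-.8,0,.8) for c in (0,-.8)),key=lambda r:r[1]+r[2]*5)
      if best[1]<5 and best[2]<2: print(fam,phi,th,best[0].round(2),round(best[1],1),round(best[2],1))
E
```

```text
flip 0 5 [ 0.43  0.89 -1.05  2.06  1.15  0.83  0.63] 0.0 0.0
flip 0 10 [ 0.39  0.82 -0.94  2.14  1.27  0.65  0.53] 0.0 0.0
flip 0 15 [ 0.27  0.73 -0.69  2.21  1.47  0.4   0.32] 0.0 0.0
flip 0 20 [ 0.16  0.69 -0.49  2.29  2.06  0.27 -0.26] 0.0 0.0
flip 0 30 [ 0.1   0.72 -0.35  2.42  2.94  0.5  -1.1 ] 0.0 0.0
flip 30 5 [ 0.49  0.84 -1.21  1.96  1.    0.99  0.76] 0.0 0.0
flip 30 10 [ 0.51  0.81 -1.2   2.04  1.09  0.88  0.68] 0.0 0.0
flip 30 15 [ 0.5   0.74 -1.11  2.11  1.19  0.71  0.59] 0.0 0.0
flip 30 20 [ 0.44  0.65 -0.94  2.19  1.33  0.5   0.46] 0.0 0.0
flip 30 30 [ 0.31  0.59 -0.68  2.34  2.26  0.33 -0.45] 0.0 0.0
flip 60 5 [ 0.44  0.81 -1.21  1.76  0.88  1.11  0.91] 0.0 0.0
flip 60 10 [ 0.48  0.78 -1.21  1.84  0.94  0.99  0.85] 0.0 0.0
flip 60 15 [ 0.51  0.75 -1.21  1.93  1.03  0.88  0.77] 0.0 0.0
flip 60 20 [ 0.54  0.73 -1.21  2.01  1.15  0.77  0.66] 0.0 0.0
flip 60 30 [ 0.32  0.53 -0.72  2.16  1.5   0.27  0.29] 0.0 0.0
flip 60 40 [ 0.14  0.51 -0.42  2.3   2.96  0.32 -1.15] 0.0 0.0
flip 60 50 [-0.19  0.57  0.08  2.43  3.48  0.75 -1.69] 0.0 0.0
flip 95 5 [ 0.33  0.9  -1.21  1.49  0
[... 1331 characters left out ...]
 0.0 0.0
norm 60 30 [ 0.32  0.53 -0.72  2.16  1.49  0.27  0.29] 0.0 0.0
norm 60 40 [ 0.61  0.76 -1.21  2.31  2.06  0.66 -0.16] 0.0 0.0
norm 60 50 [ 0.61  0.85 -1.21  2.43  2.45  0.86 -0.45] 1.2 0.2
norm 95 5 [-0.04  0.67 -0.39  1.49  0.28  0.95  1.46] 0.0 0.0
norm 95 10 [-0.03  0.63 -0.37  1.58  0.29  0.81  1.45] 0.0 0.0
norm 95 15 [-0.02  0.59 -0.36  1.67  0.29  0.66  1.45] 0.0 0.0
norm 95 20 [-0.58  0.63  0.56  1.75 -0.73  0.6   2.35] 0.0 0.0
norm 95 30 [-0.4   0.54  0.26  1.92 -0.91  0.28  2.58] 0.0 0.0
norm 95 40 [ 0.53  0.81 -1.21  2.08  1.84  0.66  0.12] 0.0 0.0
norm 95 50 [ 0.55  0.87 -1.21  2.21  2.3   0.76 -0.26] 0.0 0.0
norm 95 60 [ 0.56  0.99 -1.21  2.32  2.63  0.98 -0.45] 0.0 0.0
```

Run:
```python
from ik import *
q0=arm.observe()['q']
from scipy.spatial.transform import Slerp
def path(q,x1,O1,n):
    x0,T=fk(q,Pm);O0=T@S
    sl=Slerp([0,1],R.from_matrix([O0,O1])); out=[]
    for i in range(1,n+1):
        q,e,a=ik(x0+(x1-x0)*i/n,sl(i/n).as_matrix(),q,.02)
    print(q.round(2),round(e,1),round(a,1)); return q
for th in (20,25,30):
  print('th',th)
  q=path(q0,w(-95,-64.5,200),ori(th),10)
  for dx in (12,):
    base=tcp(0,th,s=-2)
    q=path(q,base-dx*EX+[0,0,50],ori(th),10)
    q=path(q,base-dx*EX-[0,0,0],ori(th),6)
    q=path(q,base+[0,0,0],ori(th),4)
    for ph,t2 in ((15,th+3),(30,th+5),(45,th+10),(60,th+15),(75,th+20),(95,th+20)): q=path(q,tcp(ph,t2,s=-2),ori(t2),5)
```

```text
th 20
[ 0.35  0.49 -0.75  2.19  0.97  0.36  0.79] 0.0 0.0
[ 0.27  0.6  -0.64  2.29  1.61  0.29  0.17] 0.0 0.0
[ 0.33  0.76 -0.75  2.32  1.92  0.44 -0.1 ] 0.0 0.0
[ 0.31  0.75 -0.72  2.29  1.88  0.42 -0.06] 0.0 0.0
[ 0.33  0.68 -0.75  2.3   1.87  0.39 -0.06] 0.0 0.0
[ 0.31  0.59 -0.71  2.26  1.74  0.31  0.05] 0.0 0.0
[ 0.37  0.58 -0.79  2.26  1.86  0.33 -0.05] 0.0 0.0
[ 0.42  0.59 -0.88  2.23  1.97  0.38 -0.15] 0.0 0.0
[ 0.46  0.65 -0.96  2.2   2.1   0.46 -0.23] 0.0 0.0
[ 0.36  0.66 -0.85  2.07  1.97  0.39 -0.11] 0.0 0.0
th 25
[ 0.37  0.49 -0.75  2.27  1.39  0.27  0.39] 0.0 0.0
[ 0.43  0.68 -0.88  2.36  1.94  0.46 -0.13] 0.0 0.0
[ 0.43  0.84 -0.91  2.39  2.11  0.62 -0.25] 0.0 0.0
[ 0.42  0.84 -0.9   2.36  2.08  0.6  -0.22] 0.0 0.0
[ 0.46  0.76 -0.94  2.37  2.08  0.57 -0.23] 0.0 0.0
[ 0.46  0.68 -0.94  2.34  2.02  0.49 -0.19] 0.0 0.0
[ 0.51  0.67 -1.    2.33  2.09  0.52 -0.24] 0.0 0.0
[ 0.53  0.69 -1.06  2.3   2.17  0.56 -0.29] 0.0 0.0
[ 0.54  0.74 -1.1   2.27  2.26  0.63 -0.34] 0.0 0.0
[ 0.47  0.75 -1.03  2.14  2.19  0.56 -0.25] 0.0 0.0
th 30
[ 0.39  0.49 -0.75  2.34  2.    0.27 -0.2 ] 0.0 0.0
[ 0.45  0.71 -0.89  2.43  2.25  0.55 -0.4 ] 0.1 0.0
[-0.51  0.82  0.59  2.43  3.93  0.76 -2.17] 2.6 0.5
[-0.52  0.83  0.58  2.41  3.92  0.75 -2.18] 0.0 0.0
[-0.53  0.74  0.6   2.43  3.94  0.74 -2.18] 0.0 0.0
[-0.54  0.66  0.6   2.4   3.98  0.66 -2.23] 0.0 0.0
[-0.55  0.63  0.61  2.38  3.94  0.7  -2.21] 0.0 0.0
[-0.57  0.63  0.62  2.36  3.89  0.75 -2.19] 0.0 0.0
[-0.58  0.66  0.63  2.32  3.82  0.82 -2.17] 0.0 0.0
[-0.58  0.67  0.59  2.19  3.85  0.72 -2.25] 0.0 0.0
```

```bash
cat >> ik.py <<'E'
def togo(x,O):
    s=arm.observe(); Rt=rot(s)
    d=np.degrees((Rt.inv()*R.from_matrix(O)).as_rotvec()); sh=Rt.as_matrix().T@(x-s['ee_pos'])
    print('turn',d.round(1),'shift(now axes)',sh.round(1),'shift(target axes)',(O.T@(x-s['ee_pos'])).round(1),'q',s['q'].round(2),'F',s['contact_force'].round(1))
E
python3 -c "
from ik import *
togo(w(-95,-64.5,200),ori(25))"
```

```text
turn [17.4  3.2 11.7] shift(now axes) [-71.3  48.   49.1] shift(target axes) [-60.9  73.3  26.6] q [-0.46  0.28  0.14  2.32  2.03  0.26 -0.36] F [-0.3 -0.8  0.4]
```

Emit:
{"fn": "play_rows", "kwargs": {"increments": [[4.4, 0.8, 2.9, -0.017, 0.013, 0.011, 1], [4.4, 0.8, 2.9, -0.017, 0.015, 0.01, 1], [4.4, 0.8, 2.9, -0.016, 0.016, 0.009, 1], [4.2, 0.8, 3.0, -0.016, 0.017, 0.008, 1], [0, 0, 0, 0, 0, 0, 1]]}}

```text
time_s: 11.2
ee_pos: [539.9, 83.2, 211.4]
tool_rot: [-1.649, -0.464, 0.395]
contact_force: [-0.1, -0.3, -0.4]
opening: 0.001
```

```bash
python3 -c "
from ik import *
togo(w(-95,-64.5,200),ori(25)); togo(tcp(0,25,s=-2)-14*EX+[0,0,50],ori(25)); stat()"
```

```text
turn [4.1 0.7 1.6] shift(now axes) [-11.4   6.   13.9] shift(target axes) [-11.4   7.3  13.3] q [ 0.23  0.45 -0.58  2.25  1.5   0.25  0.27] F [-0.1 -0.3 -0.4]
turn [4.1 0.7 1.6] shift(now axes) [-55.3  57.6  18.2] shift(target axes) [-53.9  60.3  13.3] q [ 0.23  0.45 -0.58  2.25  1.5   0.25  0.27] F [-0.1 -0.3 -0.4]
t 11.2 cab [-87.8 -77.8 211.4] q [ 0.23  0.45 -0.58  2.25  1.5   0.25  0.27] F [-0.1 -0.3 -0.4] op 0.0
pointing(cab) [ 0.447 -0.072 -0.891] jaw(cab) [ 0.021  0.997 -0.07 ]
```

Emit:
{"fn": "play_rows", "kwargs": {"increments": [[2, 0.3, 0.8, -0.014, 0.014, 0.005, 1], [2, 0.3, 0.8, -0.014, 0.015, 0.004, 1], [0, 0, 0, -0.013, 0.015, 0.003, 1], [0, 0, 0, -0.013, 0.015, 0.003, 1], [0, 0, 0, 0, 0, 0, 1]]}}

```text
time_s: 11.7
ee_pos: [511.6, 90.8, 134.2]
tool_rot: [-1.578, -0.436, 0.396]
contact_force: [-0.9, 0.3, 0.4]
opening: -0.001
```

```bash
python3 -c "
from ik import *
togo(tcp(0,25,s=-2)-14*EX+[0,0,0],ori(25)); stat()
d=cam('side'); cv2.imwrite('pics/s4.png',cv2.resize(d['img'][70:245,130:330],None,fx=4,fy=4,interpolation=cv2.INTER_CUBIC)[:600])"
```

```text
turn [ 0.   0.8 -0. ] shift(now axes) [-21.1  45.5  -4. ] shift(target axes) [-21.1  45.5  -4.3] q [ 0.36  0.67 -0.79  2.35  2.    0.42 -0.18] F [-0.9  0.3  0.4]
t 11.7 cab [-111.2  -60.2  134.2] q [ 0.36  0.67 -0.79  2.35  2.    0.42 -0.18] F [-0.9  0.3  0.4] op -0.0
pointing(cab) [ 0.422 -0.001 -0.906] jaw(cab) [-0.012  1.    -0.006]
```

View pics/s4.png

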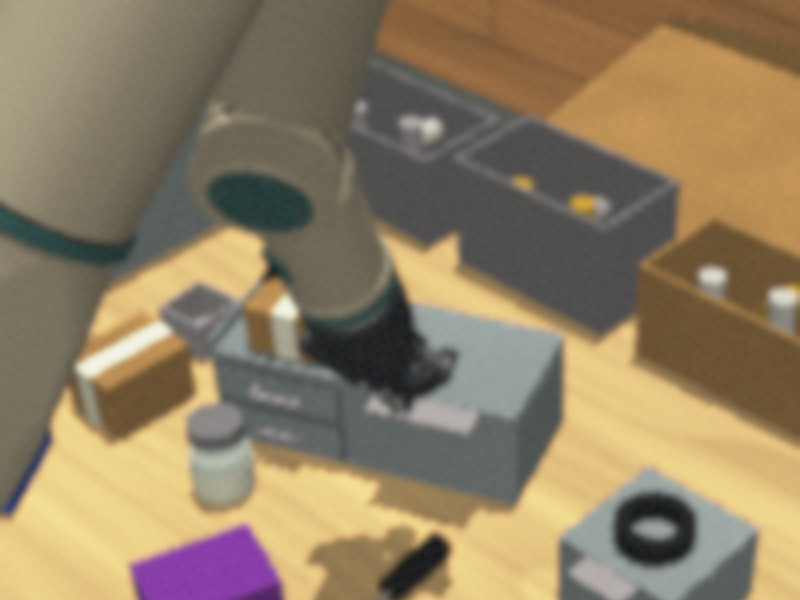

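The side view shows the closed fingers tilted forward at (400,395), just above and in front of the lip. I'll descend in front of it.

Emit:
{"fn": "play_rows", "kwargs": {"increments": [[0, 0.8, 0, -0.008, 0.015, -0.002, 1], [0, 0, 0, -0.007, 0.015, -0.002, 1], [0, 0, 0, -0.006, 0.015, 0, 1], [0, 0, 0, 0, 0, 0, 1]]}}

```text
time_s: 12.15
ee_pos: [515.6, 86.4, 86.4]
tool_rot: [-1.573, -0.44, 0.379]
contact_force: [-0.3, -0.4, -0.3]
opening: -0.003
```

```bash
python3 -c "
from ik import *
togo(tcp(0,25,s=-2)-14*EX+[0,0,0],ori(25)); stat()
d=cam('wrist'); cv2.imwrite('pics/w4.png',d['img']); d=cam('side'); cv2.imwrite('pics/s5.png',cv2.resize(d['img'][130:215,190:280],None,fx=7,fy=7,interpolation=cv2.INTER_CUBIC)[:600])"
```

```text
turn [ 0.2 -0.1  0.2] shift(now axes) [-2.8  1.3  1.3] shift(target axes) [-2.8  1.3  1.3] q [ 0.39  0.83 -0.84  2.36  2.16  0.57 -0.29] F [-0.3 -0.4 -0.3]
t 12.15 cab [-109.2  -65.8   86.4] q [ 0.39  0.83 -0.84  2.36  2.16  0.57 -0.29] F [-0.3 -0.4 -0.3] op -0.0
pointing(cab) [ 0.426 -0.003 -0.905] jaw(cab) [ 0.003  1.    -0.002]
```

View pics/w4.png

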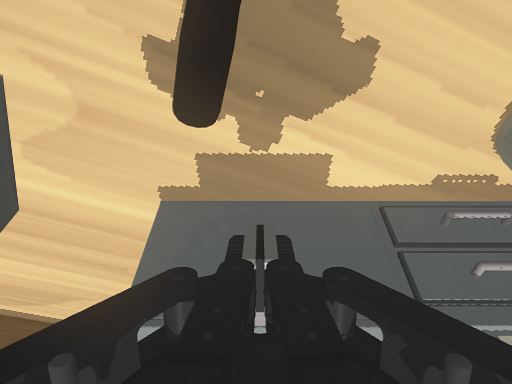

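View pics/s5.png

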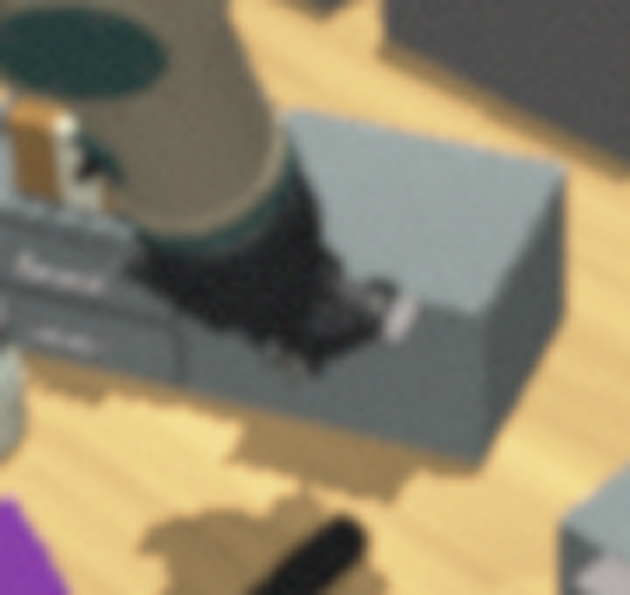

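No contact yet; the tips are 17 mm below the lip underside. Advancing to contact.

Emit:
{"fn": "play_rows", "kwargs": {"increments": [[0, 0, 0, 0.0045, 0.002, 0, 1], [0, 0, 0, 0.0045, 0.002, 0, 1], [0, 0, 0, 0, 0, 0, 1]]}}

```text
time_s: 12.55
ee_pos: [523.0, 89.3, 87.8]
tool_rot: [-1.57, -0.439, 0.377]
contact_force: [-5.5, -2.2, 0.4]
opening: 0.002
```

Emit:
{"fn": "play_rows", "kwargs": {"increments": [[0, 0, 0, 0.0027, 0.0013, 0, 1], [0, 0, 0, 0, 0, 0, 1]]}}

```text
time_s: 12.75
ee_pos: [523.6, 89.6, 86.8]
tool_rot: [-1.569, -0.436, 0.376]
contact_force: [-9.3, -3.8, 1.6]
opening: 0.004
```

```bash
python3 -c "
from ik import *
togo(tcp(0,25,s=-2),ori(25)); stat()"
```

```text
turn [ 0.  -0.2 -0. ] shift(now axes) [1.8 4.  1.3] shift(target axes) [1.8 4.  1.3] q [ 0.38  0.82 -0.82  2.34  2.13  0.55 -0.27] F [-9.3 -3.8  1.6]
t 12.75 cab [-100.5  -65.8   86.8] q [ 0.38  0.82 -0.82  2.34  2.13  0.55 -0.27] F [-9.3 -3.8  1.6] op 0.0
pointing(cab) [ 0.422 -0.    -0.907] jaw(cab) [0.004 1.    0.001]
```

Emit:
{"fn": "play_rows", "kwargs": {"increments": [[0, 0, 0, -0.004, -0.002, 0, 1], [0, 0, -2.5, 0, 0.002, 0, 1], [0, 0, -2.5, 0, 0.001, 0, 1], [0, 0, 0, 0, 0, 0, 1]]}}

```text
time_s: 13.15
ee_pos: [523.6, 89.2, 84.7]
tool_rot: [-1.569, -0.528, 0.376]
contact_force: [0.5, -0.3, -0.1]
opening: -0.004
```

```bash
python3 -c "
from ik import *
togo(tcp(0,30,s=-2),ori(30)); stat()"
```

```text
turn [ 0.  -0.2  0.3] shift(now axes) [2.9 3.3 1.6] shift(target axes) [2.9 3.3 1.6] q [ 0.44  0.9  -0.92  2.41  2.31  0.72 -0.4 ] F [ 0.5 -0.3 -0.1]
t 13.15 cab [-100.7  -66.1   84.7] q [ 0.44  0.9  -0.92  2.41  2.31  0.72 -0.4 ] F [ 0.5 -0.3 -0.1] op -0.0
pointing(cab) [ 0.504 -0.001 -0.864] jaw(cab) [0.003 1.    0.001]
```

Emit:
{"fn": "play_rows", "kwargs": {"increments": [[0, 0, 0, 0.0043, -0.0045, 0, 1], [0, 0, 0, 0.0043, -0.0045, 0, 1], [0, 0, 0, 0.0043, -0.0045, 0, 1], [0, 0, 0, 0, 0, 0, 1]]}}

```text
time_s: 13.55
ee_pos: [525.5, 90.0, 103.1]
tool_rot: [-1.57, -0.523, 0.376]
contact_force: [-10.8, -4.3, 0.9]
opening: 0.0
```

```bash
cat >> ik.py <<'E'
def lid():
    d=cam('top');W=pts(d); q=W-np.array([*C,0]); X=q@EX;Y=q@EY;Z=W[...,2]
    for a,b in ((-130,-95),(-95,-40),(-40,5)):
        m=(Y>a)&(Y<b)&(X>-70)&(X<55)&(Z>60)&(Z<220)
        if m.sum()>30: print('lid?',a,b,m.sum(),np.degrees(np.arctan(np.polyfit(X[m],Z[m],1))).round(1)[0])
    cv2.imwrite('pics/t.png',cv2.resize(d['img'][110:225,125:260],None,fx=5,fy=5))
    d=cam('side'); cv2.imwrite('pics/s.png',cv2.resize(d['img'][70:215,160:310],None,fx=4,fy=4,interpolation=cv2.INTER_CUBIC))
E
python3 -c "
from ik import *
stat();lid()"
```

```text
t 13.55 cab [-98.6 -66.1 103.1] q [ 0.44  0.84 -0.91  2.4   2.26  0.65 -0.37] F [-10.8  -4.3   0.9] op 0.0
pointing(cab) [ 0.5   -0.002 -0.866] jaw(cab) [0.004 1.    0.001]
lid? -130 -95 515 -4.9
lid? -95 -40 809 -6.7
lid? -40 5 661 -4.4
```

View pics/s.png

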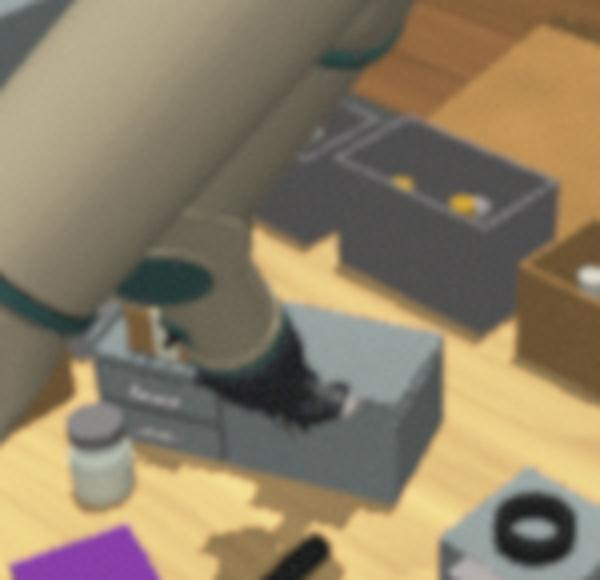

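The lid has started up (≈5°) and the tips are holding. I'll follow the lip's arc and add tilt as it rises.

```bash
cat > arc.py <<'E'
from ik import *
def rows(seq,s=3,fr=11):
    o=arm.observe(); x=np.array(o['ee_pos']); Rt=rot(o)
    for ph,th in seq:
        xt=tcp(ph,th,y=-66,s=s,fr=fr); Ot=R.from_matrix(ori(th))
        print(ph,th,'turn',np.degrees((Rt.inv()*Ot).as_rotvec()).round(1),'sh',(Rt.inv().apply(xt-x)).round(1)); x,Rt=xt,Ot
E
python3 -c "
from arc import *
rows([(8,30),(11,31),(14,32),(17,33),(20,34)])"
```

```text
8 30 turn [ 0.1 -0.2 -0. ] sh [ 3.5 -4.2  0.1]
11 31 turn [ 0.  0. -1.] sh [ 4.9 -5.8  0. ]
14 32 turn [-0.  0. -1.] sh [ 5.3 -5.4  0. ]
17 33 turn [ 0.  0. -1.] sh [ 5.7 -5.  -0. ]
20 34 turn [-0. -0. -1.] sh [ 6.  -4.6  0. ]
```

Emit:
{"fn": "play_rows", "kwargs": {"increments": [[0, 0, 0, 0.0035, -0.0042, 0, 1], [0, 0, -1, 0.0049, -0.0056, 0, 1], [0, 0, -1, 0.0053, -0.0052, 0, 1], [0, 0, -1, 0.0057, -0.0048, 0, 1], [0, 0, -1, 0.006, -0.0044, 0, 1]]}}

```text
time_s: 14.15
ee_pos: [537.1, 94.7, 138.4]
tool_rot: [-1.571, -0.6, 0.378]
contact_force: [-3.5, -0.6, 0.1]
opening: -0.001
```

```bash
python3 -c "
from arc import *
stat();lid();rows([(23,35),(26,36),(29,37),(32,38),(35,39)])"
```

```text
t 14.15 cab [-86.1 -66.  138.4] q [ 0.49  0.8  -0.97  2.41  2.3   0.66 -0.4 ] F [-3.5 -0.6  0.1] op -0.0
pointing(cab) [ 0.565 -0.002 -0.825] jaw(cab) [ 0.003  1.    -0.   ]
lid? -130 -95 477 -17.1
lid? -95 -40 783 -22.4
lid? -40 5 615 -18.3
23 35 turn [ 0.1 -0.1 -0.5] sh [ 1.7 -5.6  0.1]
26 36 turn [-0. -0. -1.] sh [ 6.6 -3.7  0. ]
29 37 turn [ 0. -0. -1.] sh [ 6.9 -3.3  0. ]
32 38 turn [ 0.  0. -1.] sh [ 7.1 -2.8 -0. ]
35 39 turn [-0. -0. -1.] sh [ 7.3 -2.3  0. ]
```

View pics/s.png

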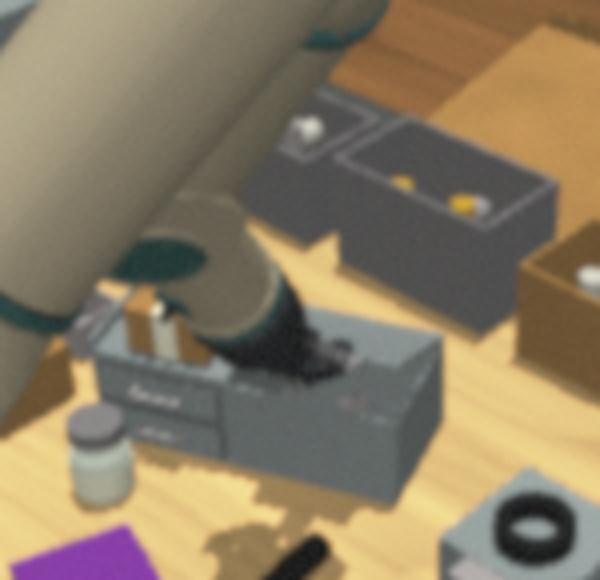

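Lid is at about 18–20° with about 3.5 N. Continuing.

Emit:
{"fn": "play_rows", "kwargs": {"increments": [[0, 0, -1, 0.005, -0.0035, 0, 1], [0, 0, -1, 0.0066, -0.0035, 0, 1], [0, 0, -1, 0.0069, -0.0032, 0, 1], [0, 0, -1, 0.0071, -0.0028, 0, 1], [0, 0, -1, 0.0073, -0.0023, 0, 1]]}}

```text
time_s: 14.75
ee_pos: [553.7, 101.1, 169.9]
tool_rot: [-1.57, -0.689, 0.376]
contact_force: [-1.3, -0.2, -1.3]
opening: 0.0
```

```bash
python3 -c "
from arc import *
stat();lid();rows([(39,40),(43,41),(47,42),(51,43),(55,44)])"
```

```text
t 14.75 cab [-68.3 -66.2 169.9] q [ 0.53  0.78 -1.04  2.41  2.36  0.69 -0.45] F [-1.3 -0.2 -1.3] op 0.0
pointing(cab) [ 0.636 -0.002 -0.772] jaw(cab) [0.004 1.    0.001]
lid? -130 -95 425 -20.3
lid? -95 -40 744 -32.5
lid? -40 5 547 -20.9
39 40 turn [ 0.1 -0.2 -0.5] sh [ 7.9 -5.   0.2]
43 41 turn [ 0. -0. -1.] sh [10.2 -1.4 -0. ]
47 42 turn [-0. -0. -1.] sh [10.3 -0.5  0. ]
51 43 turn [ 0. -0. -1.] sh [10.3  0.4  0. ]
55 44 turn [-0. -0. -1.] sh [10.2  1.3 -0. ]
```

View pics/s.png

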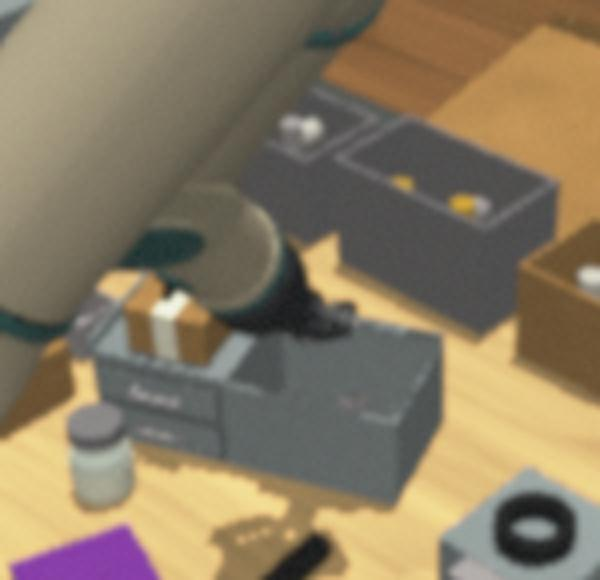

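Lid is at about 33°, the open bay is visible and the carton hasn't moved. Continuing.

Emit:
{"fn": "play_rows", "kwargs": {"increments": [[0, 0, -1, 0.008, -0.004, 0, 1], [0, 0, -1, 0.0102, -0.0014, 0, 1], [0, 0, -1, 0.0103, -0.0005, 0, 1], [0, 0, -1, 0.0103, 0.0004, 0, 1], [0, 0, -1, 0.0102, 0.0013, 0, 1]]}}

```text
time_s: 15.35
ee_pos: [585.7, 113.8, 205.7]
tool_rot: [-1.57, -0.776, 0.376]
contact_force: [-1.0, 0.2, -1.1]
opening: -0.0
```

```bash
python3 -c "
from arc import *
stat();lid();rows([(59,45),(63,46),(67,46),(71,47),(75,47)])"
```

```text
t 15.35 cab [-33.9 -66.3 205.7] q [ 0.55  0.76 -1.08  2.37  2.39  0.69 -0.46] F [-1.   0.2 -1.1] op -0.0
pointing(cab) [ 0.701 -0.002 -0.714] jaw(cab) [0.004 1.    0.001]
lid? -130 -95 223 -55.8
lid? -95 -40 439 -53.6
lid? -40 5 284 -55.8
59 45 turn [ 0.1 -0.2 -0.5] sh [9.1 1.  0.4]
63 46 turn [ 0. -0. -1.] sh [ 9.9  3.  -0. ]
67 46 turn [0. 0. 0.] sh [ 9.6  3.7 -0. ]
71 47 turn [-0.  0. -1.] sh [9.3 4.6 0. ]
75 47 turn [0. 0. 0.] sh [8.9 5.2 0. ]
```

View pics/s.png

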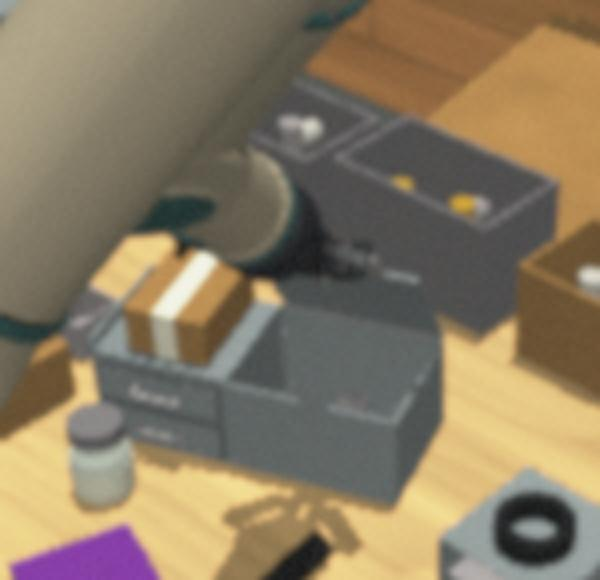

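Lid is at 55° and all is well. Continuing over centre.

Emit:
{"fn": "play_rows", "kwargs": {"increments": [[0, 0, -1, 0.0091, 0.001, 0, 1], [0, 0, -1, 0.0099, 0.002, 0, 1], [0, 0, 0, 0.0096, 0.0028, 0, 1], [0, 0, -1, 0.0093, 0.003, 0, 1], [0, 0, 0, 0.0089, 0.0035, 0, 1]]}}

```text
time_s: 15.95
ee_pos: [623.9, 129.0, 230.2]
tool_rot: [-1.569, -0.827, 0.376]
contact_force: [-0.6, 0.4, -0.7]
opening: 0.003
```

```bash
python3 -c "
from arc import *
stat();lid();rows([(79,48),(83,48),(87,49),(91,49),(95,50),(99,50)])"
```

```text
t 15.95 cab [  7.2 -66.5 230.2] q [ 0.54  0.75 -1.08  2.29  2.38  0.66 -0.44] F [-0.6  0.4 -0.7] op 0.0
pointing(cab) [ 0.736 -0.002 -0.677] jaw(cab) [0.003 1.    0.001]
lid? -130 -95 80 10.9
lid? -95 -40 45 -80.9
lid? -40 5 85 6.3
79 48 turn [ 0.2 -0.2 -0.5] sh [ 7.8 11.4  0.6]
83 48 turn [0. 0. 0.] sh [ 8.   6.5 -0. ]
87 49 turn [-0. -0. -1.] sh [ 7.5  7.2 -0. ]
91 49 turn [0. 0. 0.] sh [ 6.9  7.7 -0. ]
95 50 turn [ 0.  0. -1.] sh [6.3 8.3 0. ]
99 50 turn [0. 0. 0.] sh [ 5.6  8.7 -0. ]
```

View pics/s.png

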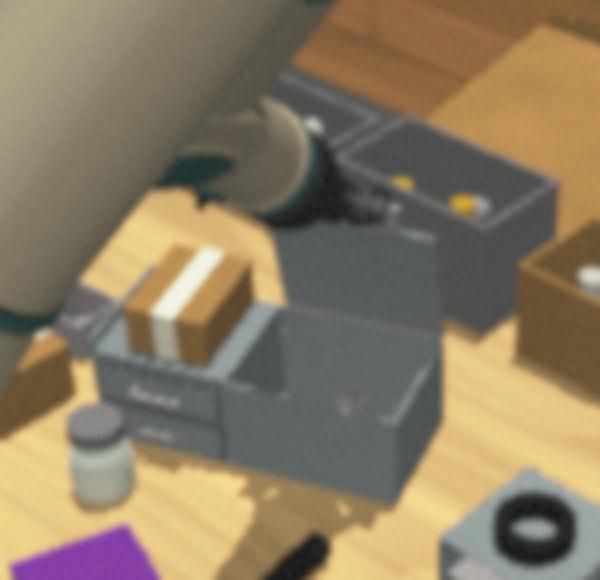

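Emit:
{"fn": "play_rows", "kwargs": {"increments": [[0, 0, 0, 0.006, 0.0094, 0, 1], [0, 0, 0, 0.006, 0.0094, 0, 1], [0, 0, 0, 0.006, 0.0094, 0, 1], [0, 0, 0, 0.006, 0.0094, 0, 1], [0, 0, 0, 0.006, 0.0094, 0, 1]]}}

```text
time_s: 16.55
ee_pos: [675.4, 149.4, 220.1]
tool_rot: [-1.57, -0.827, 0.376]
contact_force: [0.1, 0.2, -0.2]
opening: 0.003
```

Emit:
{"fn": "play_rows", "kwargs": {"increments": [[0, 0, 0, 0.006, 0.0094, 0, 1], [0, 0, 0, 0, 0, 0, 1], [0, 0, 0, 0, 0, 0, 1]]}}

```text
time_s: 16.85
ee_pos: [684.5, 153.3, 218.2]
tool_rot: [-1.569, -0.826, 0.376]
contact_force: [-0.6, -0.9, -0.7]
opening: 0.002
```

```bash
python3 -c "
from arc import *
stat();lid()"
```

```text
t 16.85 cab [ 72.5 -66.4 218.2] q [ 0.44  0.8  -1.    2.14  2.34  0.61 -0.36] F [-0.6 -0.9 -0.7] op 0.0
pointing(cab) [ 0.735 -0.002 -0.678] jaw(cab) [0.003 1.    0.001]
```

View pics/s.png

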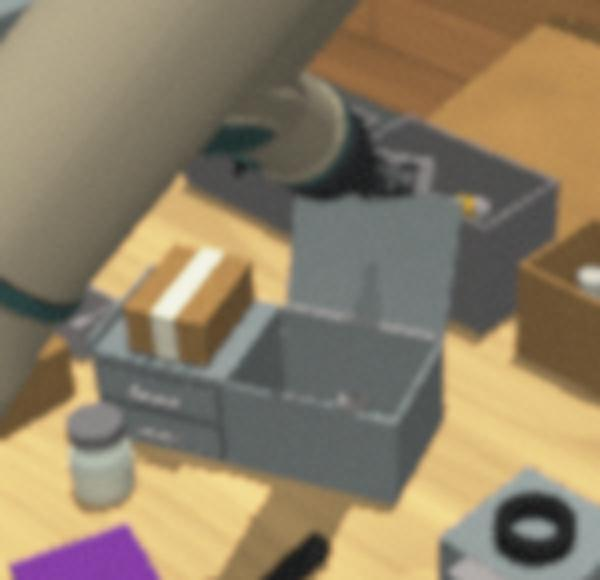

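Lid is past vertical. I'll retract the tool back along its axis and up.

Emit:
{"fn": "play_rows", "kwargs": {"increments": [[0, 0, 0, 0, -0.02, 0, 1], [0, 0, 0, 0, -0.04, 0, 1], [0, 0, 0, 0, -0.04, 0, 1], [0, 0, 0, 0, -0.04, 0, 1], [0, 0, 0, 0, 0, 0, 1]]}}

```text
time_s: 17.45
ee_pos: [586.4, 114.2, 315.5]
tool_rot: [-1.578, -0.828, 0.383]
contact_force: [-0.2, -0.1, -0.1]
opening: -0.004
```

```bash
python3 -c "
from arc import *
stat();lid();carton2('side')
d=load('side');W=pts(d);q=W-np.array([*C,0]);X=q@EX;Y=q@EY;Z=W[...,2]
m=(Y>-125)&(Y<-10)&(Z>110)&(Z<185)&(X>55)&(X<125); p=np.polyfit(Z[m],X[m],1); print('lid angle rad',np.pi/2+np.arctan(p[0]),m.sum())
cv2.imwrite('pics/sf.png',d['img'])
d=load('top');W=pts(d);q=W-np.array([*C,0]);X=q@EX;Y=q@EY;Z=W[...,2]
m=(Y>-125)&(Y<-10)&(Z>110)&(Z<235)&(X>55)&(X<135); p=np.polyfit(X[m],Z[m],1); print('top lid angle',np.pi/2+np.arctan(1/p[0]),m.sum())"
```

```text
t 17.45 cab [-33.1 -66.3 315.5] q [ 0.67  0.49 -1.13  2.3   2.24  0.41 -0.4 ] F [-0.2 -0.1 -0.1] op -0.0
pointing(cab) [ 0.736 -0.005 -0.676] jaw(cab) [ 0.003  1.    -0.005]
lid? -130 -95 56 0.0
lid? -95 -40 57 77.0
lid? -40 5 56 -0.5
side 559 329 X [-54.  71.] Y [ 10. 140.] Z [ 99. 136. 142.]
 top slope [1.00000e-02 2.50000e-02 1.36894e+02] rect ((12.782363891601562, 59.8819580078125), (101.3374252319336, 134.69729614257812), 89.78153991699219)
lid angle rad 1.9450511188009618 733
top lid angle 1.9582109548694142 1156
```

View pics/sf.png

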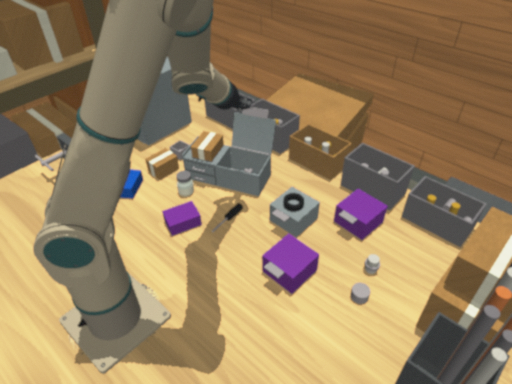

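View pics/t.png

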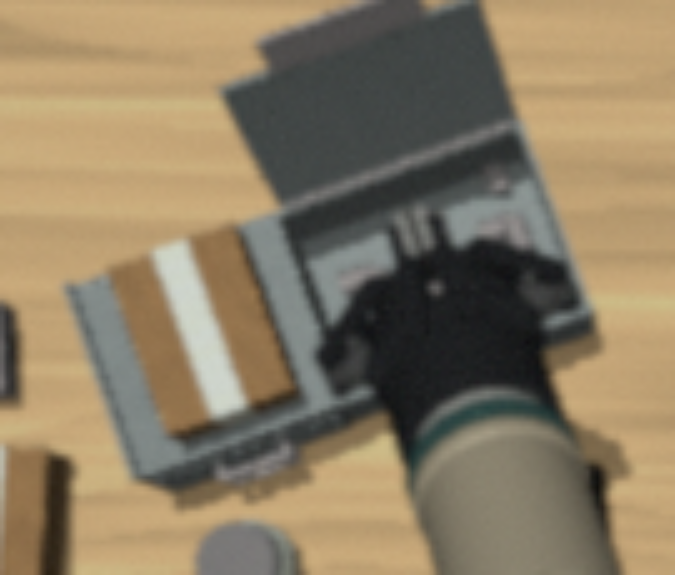

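The lid measures 1.945 to 1.958 rad (open stop), the arm is clear and the carton is on the deck. One final check, then I'll hand in.

```bash
python3 -c "
from arc import *
d=cam('top');W=pts(d); q=W-np.array([*C,0]); X=q@EX;Y=q@EY;Z=W[...,2]
m=(Z>125)&(Z<155)&(abs(X)<70)&(Y>15)&(Y<135); P=np.stack([X[m],Y[m]],-1).astype(np.float32); print(cv2.minAreaRect(P),np.median(Z[m]))
for n,(r0,r1,c0,c1),(z0,z1) in [('jar',(210,236,160,188),(55,90)),('spare',(195,235,105,140),(45,75)),('driver',(200,250,234,252),(8,40)),('outlet',(165,195,103,132),(25,50)),('tape',(160,195,280,315),(84,100)),('small',(150,210,270,322),(60,82))]:
    k=np.zeros(Z.shape,bool);k[r0:r1,c0:c1]=1;k&=(Z>z0)&(Z<z1); print(n,cv2.minAreaRect(W[k][:,:2].astype(np.float32))[0],np.median(Z[k]).round(1))
arm.hand_in()"
```

```text
((-2.7053184509277344, 69.84195709228516), (101.23240661621094, 75.6495132446289), 0.22527606785297394) 138.33550602147778
jar (437.9736022949219, 237.58953857421875) 73.1
spare (458.91595458984375, 389.4475402832031) 58.7
driver (481.8443298339844, 30.359594345092773) 20.9
outlet (563.4019775390625, 415.8888244628906) 36.8
tape (572.3401489257812, -120.37916564941406) 90.1
small (568.513427734375, -118.79145812988281) 70.6
the job is handed in; nothing more can be done
```

The job is handed in: the carton is on the fixed deck and the cabinet's lid is open on its stop. I pushed the carton flat along the top with the open fingertips. Then I raised the lid from under its front lip with closed, forward-tilted fingers, pushed it over backwards and pulled the arm clear. It took about 17.5 s of the 64 s allowed, and the largest contact force I read was about 12 N.

What the last checks showed:
- **Carton:** centred at about (-3, 70) mm in the cabinet frame, square to the cabinet and flat. Its top reads 138 mm, where about 139.5 mm is expected.
- **Lid:** 1.945 rad from the side camera and 1.958 rad from the top camera.
- **Arm:** touching nothing, with wrist force near zero.
- **Bystanders:** the jar, spare carton, outlet box and tape roll are within 1 mm of where they started. I did not measure the coupling and the knockout, but the arm never went near them.
- **Small box:** its lid still reads its starting height, so it is shut.

One reading disagreed. The screwdriver's measured centre came out about 49 mm from its first value. The arm covers part of it in that last top view, and the side picture shows it where it first lay, so I put the difference down to the arm being in the way. I did not measure it again with the arm clear.

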